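Flip the hex key and pull the rod clamp tight

ROBOT

A 7-joint arm with a two-finger parallel gripper is mounted at the origin on the work surface. World frame = base frame: x ahead of the robot, y to its left, z up, the work surface at z = 0. Lengths are in m, angles in rad, forces in N, time in s.
With the tool pointing down it reaches from about 0.425 to 0.825 m from the base axis. Payload 3.6 kg.
Tool frame: the origin (TCP) lies midway between the tips of the shut fingers; the grasp point (between the pads) lies 19 mm behind it (env.pinch_z is the distance from the TCP to the grasp point, in m); y points along the fingers, x is the direction in which the jaws open and shut, and the axes are right-handed (so a half turn about y gives the same grasp; the last joint's range is limited). The gripper opens to 85 mm and grips with 20 to 120 N. Pads are 22 mm wide; open, the fingers measure 114 mm over their backs; the gripper's body (76 mm by 85 mm) begins 54 mm behind the grasp point. The pads swing forward as they close: fully open they stand 13 mm farther back than shut.
Start: joints at [-1.304, 0.615, -0.013, 1.423, 0.008, 1.103, -0.04], TCP at [0.188, 0.622, 0.231] pointing down, gripper open.
Joint ranges: [-3.12, 3.12], [-0.3, 2.06], [-1.34, 1.32], [0.26, 2.42], [-1.36, 4.5], [0.01, 1.98], [-2.84, 2.84]. Speed limits (rad/s): [2.79, 2.79, 3.14, 3.14, 3.14, 3.14, 3.14].

INTERFACE

Orientations are given as [roll, pitch, yaw] about the fixed x, y, z axes, in that order (R = Rz(yaw) Ry(pitch) Rx(roll)).
In Python, from workcell import status, cams, env gives the robot as it stands.
- The arm moves only by the tool move_arm, never from a script. Its argument "targets" is a list of rows, each a list of 3 entries, a list of its own where there are three numbers: the shift along the world's x, y, z in units of 150 mm (1.0 is 150 mm), then the turn, a rotation vector about the world's x, y, z in units of 180 degrees (1.0 is 180 degrees), then the closure, from -1 (fully open) to 1 (shut), so that 0 is half open. In form: [[[dx, dy, dz], [ax, ay, az], gripper], ...]. A call has 1 to 20 rows; each row is the pose to reach, as a shift and turn from the pose commanded when the call began, turning the shorter way round; what a row does not reach only later rows make up. A row lasts 1/8 s, in which the tool goes at most 62.5 mm and 10.7 degrees, less where a joint would pass 70% of its speed; a pose out of reach is approached as far as the arm can. A call with a number of a shift or a turn outside -1 to 1 is refused whole. A call with a gripper value outside its range is refused whole. The fingers move at their own pace and stop on an object; "grip_force" is the grip in N (left out, the last holds). Time passes only in rows, so rows that repeat a pose let the fingers close. It gives the time, the measured TCP pose, the force and the opening at its end, in the units of the state.
- status.observe(): the state, without advancing time (a new reading comes with each control period).
- cams.get_image(name): name is "side" or "top"; returns a dict with "image" (400x640x3 uint8, blue, green, red), "depth" (400x640 float32, m along the optical axis (not along the pixel's ray), 0 where there is no reading), "intrinsics" (3x3 intrinsics, pixels), "rvec" (rotation vector, rad) and "tvec" (3), from world to camera coordinates, as OpenCV has them. Camera axes: x right, y down, z forward; pixel columns grow to the right and rows downward; lengths in m; the calibration is good to about 2 mm. A picture is of the moment at which its call begins.
- env.close_job(): hands the job in, once; it reports no verdict.
The state is a dict: "time": time; "joint_pos": joint angles; "joint_velocities": joint speeds; "joint_efforts": joint torques, N m; "tool_pos": TCP position; "tool_rot": TCP orientation; "contact_force": force on the tool from outside, world axes, zero at the start; "moment": the same for the moment, N m; "gripper_width": finger opening in m.
Only numpy, scipy, OpenCV 4.12 (cv2) and the standard library are available. Lean on these libraries where they do the work, as an engineer would, in place of code of your own. Each camera call takes 0.05 s, during which the arm holds its last target.

TASK

The hex key stands with its long arm in the rod clamp's screw. Lift it out, flip it, and seat its short arm fully home in the same socket without pressing hard, so that the long arm becomes the lever. Then turn the stiff screw clockwise (seen from above) until it comes up firm against its stop, without forcing it further; leave the key seated in the screw and the other things on the bench where they are.

Things in the scene. Friction and masses are not known exactly. Their poses are not given: they have to be found in the camera images.
- clamp: Rod clamp fixed to the bench: a grey block 56 x 60 mm, top at 60 mm above the bench, on an aluminium foot 130 x 100 x 12 mm. A round bar (20 mm, axis 36 mm up) runs through it along the clamp's x from -75 to +225 mm and carries a small white micromanipulator at x 164 to 234 mm, up to 76 mm high. Origin on the bench under the screw's axis; z up. It does not move.
- screw (a joint): Turn of the clamp's cap screw in rad, clockwise seen from above, 0 at the start. It turns about the vertical axis through the clamp's origin. It is stiff all the way: a steady 1.2 N m (8 N at 150 mm from the axis, 24 N at 50 mm). From 0.60 on it meets a springy stop and the torque climbs steeply, by about 1 N m in the next 0.03 rad; past 0.66 it has been forced. It stays where it is left.
- socket_mouth (a point): Centre of the open top of the screw's hexagon socket, in the top of the round screw head (27 mm across, its top 80 mm above the bench). The socket is 14.5 mm across flats (key: 14), with a 1.5 mm chamfer round the mouth; a flat faces the point's x axis and every 60 degrees from it. z up.
- socket_floor (a point): Centre of the socket's flat floor, 18 mm below the mouth, 62 mm above the bench. Same axes as socket_mouth.
- key: Steel L-shaped hex key, 14 mm across flats, 0.29 kg. Origin where the arms' centrelines cross, at the rounded corner. Short arm 60 mm along +y, long arm 170 mm along -z (balance point 60 mm down it). A pair of flats faces +x and -x on both arms: a 14 mm wide grasp. At the start it stands on the socket's floor by its long arm, axes as the clamp's, leaning 2 to 4 degrees towards +y.
- short_tip (a point): Centre of the end face of the key's short arm (the last 2.5 mm taper to 10.5 mm). Axes as the key's. In the socket the arm has about 3 degrees of turning play, and once let go the key leans about 6 degrees, so that the free end of the level long arm sags 15 to 20 mm.
- long_tip (a point): Centre of the end face of the key's long arm (same taper). Axes as the key's.
- objective: Black microscope objective standing loose on the bench, 34 mm across, 46 mm tall; origin at its foot. Leave it alone.
- dish: Clear round covered dish lying loose on the bench, 60 mm across, 14 mm high; origin at its foot. Leave it alone.
- slide_box: White slide box lying loose on the bench, 85 x 35 x 30 mm; origin at its foot. Leave it alone.
There are look-alikes about, which are no part of the job. Several things have the shape of the key; the one meant has the colours described above.

How it is judged:
On the way, in this order (a step that is already met when the one before it is completed fails the run):
1. the key's long arm is lifted clear of the socket (distance between long_tip and socket_floor above 0.04 m), for 0.1 s.
2. the key's short arm is seated in the socket, with the screw not yet turned (distance between short_tip and socket_floor below 0.005 m and angle between the y axis of key and the z axis of clamp, either way round below 0.2 rad and value of joint screw below 0.2 rad), for 0.2 s.
At the end, for the whole second after the job is handed in: The screw has been turned to its stop (beyond 0.59 rad, never past 0.66), the key's short arm is still in the socket (its end within 6 mm of the floor, short arm within 0.2 rad of upright), the key is at rest, and no bystander has moved more than 15 mm (value of joint screw above 0.59 rad and distance between short_tip and socket_floor below 0.006 m and angle between the y axis of key and the z axis of clamp, either way round below 0.2 rad and linear speed of key below 0.02 m/s); the robot touches nothing.
It fails at once if the screw is turned by anything but the seated short arm (value of joint screw above 0.2 rad and distance between short_tip and socket_floor above 0.012 m).
It fails at once if the screw is forced past its stop (value of joint screw above 0.66 rad).
It fails at once if the flipped key is pressed hard onto the screw before it is home (distance between long_tip and socket_floor above 0.06 m and distance between short_tip and socket_floor above 0.006 m and contact force between key and clamp above 40 N).
It fails at once if the objective, the dish or the slide box is disturbed (distance of any of objective, dish, slide_box from where it was at the start of the episode above 0.015 m).
It also fails if it takes over 67 s, if anything falls off the work surface, if the arm or the gripper's body presses on something with over 40 N, if the wrist force passes 120 N, or if a joint passes its speed limit or range.

## Working session

There is one attempt and no reset: what is moved stays moved. The work goes in short steps, Python scripts to look and compute and a tool call to move; the robot and the scene stay as the last step left them, time stands still between calls to the robot, and variables do not carry over. Pictures are saved under pics/ and viewed, and the job is handed in when it is done.

Besides the shell and the picture viewer there is one more tool, called after "Emit:" as a command line: name --argument value ..., lists and objects as JSON in quotes. move_arm: Moves the arm, as the interface text tells. Shifts and turns lie within -1 to 1; 1 stands for 150 mm of shift or 180 degrees of turn. Its arguments: {"type":"object","properties":{"targets":{"type":"array","items":{"type":"array"}},"grip_force":{"type":"number"}},"required":["targets"]}

```bash
ls; mkdir -p pics; cat > h.py <<'E'
import numpy as np,cv2
from workcell import status,cams,env
def get(n):
    d=cams.get_image(n); d['R']=cv2.Rodrigues(np.array(d['rvec'],float))[0]; d['t']=np.array(d['tvec'],float).reshape(3); d['K']=np.array(d['intrinsics'],float); return d
def ray(d,u,v):
    r=d['R'].T@(np.linalg.inv(d['K'])@[u,v,1]); return -d['R'].T@d['t'], r
def plane(d,u,v,z):
    c,r=ray(d,u,v); return c+r*(z-c[2])/r[2]
def dp(d,u,v):
    c,r=ray(d,u,v); return c+r*d['depth'][int(v),int(u)]
def cloud(d):
    v,u=np.mgrid[0:400,0:640]; z=d['depth']
    p=np.stack([u,v,np.ones_like(u)],-1)@np.linalg.inv(d['K']).T*z[...,None]
    w=(p-d['t'])@d['R']; w[z==0]=np.nan; return w
def proj(d,P):
    p=np.atleast_2d(P)@d['R'].T+d['t']; p=p@d['K'].T; return p[:,:2]/p[:,2:]
def two(d1,p1,d2,p2):
    c1,r1=ray(d1,*p1);c2,r2=ray(d2,*p2)
    s=np.linalg.lstsq(np.stack([r1,-r2],1),c2-c1,rcond=None)[0]
    a=c1+r1*s[0];b=c2+r2*s[1]; return (a+b)/2,np.linalg.norm(a-b)
E
python3 - <<'E'
from h import *
for n in('side','top'):
    d=get(n); cv2.imwrite(f'pics/{n}0.png',d['image']); print(n,ray(d,320,200),d['K'][0,0])
o=status.observe(); print({k:np.round(v,3) for k,v in o.items()}); print(env.pinch_z)
E
```

```text
pics
side (array([ 0.44290292, -0.75705607,  0.93259663]), array([ 0.0390638 ,  0.70774635, -0.70541838])) 424.38912307045973
top (array([0.37124958, 0.02544012, 1.23989304]), array([ 0.1081302 ,  0.00554434, -0.99413604])) 492.47843709040484
{'time': np.float64(0.1), 'joint_pos': array([-1.304,  0.616, -0.013,  1.425,  0.008,  1.103, -0.04 ]), 'joint_velocities': array([-0.001, -0.003,  0.   , -0.005, -0.   ,  0.002, -0.001]), 'joint_efforts': array([ 2.0000e-03, -4.7039e+01,  2.6000e-01, -1.7157e+01,  1.0000e-02,
        6.0000e-03,  0.0000e+00]), 'tool_pos': array([0.188, 0.621, 0.23 ]), 'tool_rot': array([-1.571,  0.002,  1.277]), 'contact_force': array([-0.421, -0.27 , -0.088]), 'moment': array([ 0.018, -0.031,  0.001]), 'gripper_width': np.float64(0.086)}
0.0187
```

View pics/side0.png

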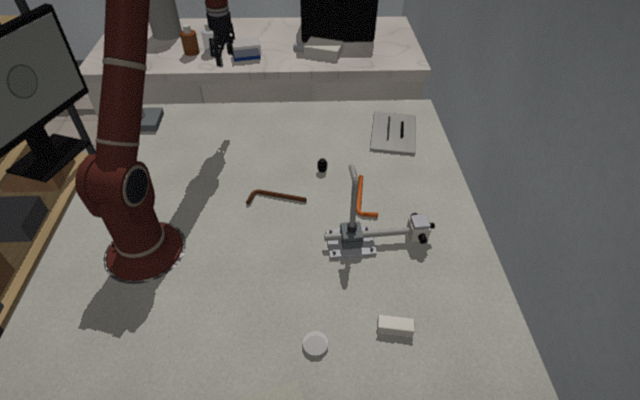

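View pics/top0.png

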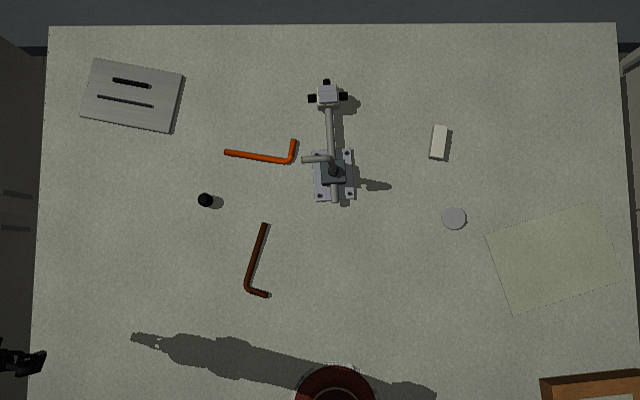

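Lookalikes for the key: an orange key lying flat at top (258,157) / side (360,197), a brown key at top (257,262) / side (277,195), and the steel key standing in the clamp at top (318,160) / side (353,195). By the description I choose the steel one, and check it in a crop.

```bash
python3 - <<'E'
from h import *
s=get('side');t=get('top')
a=cv2.resize(s['image'][150:270,310:450],None,fx=5,fy=5,interpolation=cv2.INTER_CUBIC)
b=cv2.resize(t['image'][70:215,280:380],None,fx=4,fy=4,interpolation=cv2.INTER_CUBIC)
cv2.imwrite('pics/c_s.png',a);cv2.imwrite('pics/c_t.png',b)
np.set_printoptions(precision=3,suppress=True)
w=cloud(t)
# heights in top around the clamp
for v in range(150,206,3): print(v,[ '%4.0f'%(1000*w[v,u,2]) for u in range(296,360,3)])
E
```

```text
150 ['  -2', '   1', '   4', '  -0', '   3', '   3', '  11', '  12', '  16', '  12', '   9', '  41', '  47', '  32', '  13', '  16', '  16', '  15', '  16', '   3', '   3', '   5']
153 ['   3', '   2', '  -3', '   4', '  -1', '  -1', '  11', '  17', '   9', '  10', '   7', '  47', '  48', '  42', '  12', '  13', '   8', '  15', '  17', '   0', '   2', '  -1']
156 ['   0', '  -4', ' 232', ' 232', ' 233', ' 234', ' 237', ' 238', ' 236', ' 234', ' 237', ' 228', ' 222', '  41', '  14', '  10', '  12', '  11', '   9', '   3', '   2', '  -6']
159 ['  -4', '  -1', ' 240', ' 236', ' 238', ' 238', ' 237', ' 236', ' 235', ' 238', ' 234', ' 231', ' 224', '  42', '  57', '  57', '  55', '  12', '  14', '   2', '   2', '  -2']
162 ['   2', '  -1', ' 230', ' 231', ' 228', ' 225', '   8', '  19', '  58', '  62', '  62', ' 210', ' 214', '  60', '  61', '  56', '  60', '  16', '  15', '   2', '  -1', '  -1']
165 ['   0', '  -2', '   0', '  -1', '  10', '   4', '  12', '  13', '  45', '  61', '  61', ' 170', ' 174', ' 138', '  57', '  59', '  62', '  12', '  11', '   4', '  -0', '   2']
168 ['   5', '
[... 1638 characters left out ...]
 -2', '   4', '   1', '  -2', '   4', '  17', '  13', '  11', '  12', '   9', '  45', '  46', '  39', '  12', '  10', '  12', '  12', '  11', '   3', '  -3']
198 ['  -0', '  -1', '   3', '  -1', '   2', '   0', '   3', '  13', '  12', '  14', '  15', '   8', '  40', '  44', '  39', '   8', '   9', '  15', '  12', '  14', '   0', '   1']
201 ['   0', '  -3', '  -0', '   3', '  -1', '  -3', '  -1', '  -2', '   0', '  -1', '  -1', '  -1', '  43', '  41', '  41', '  -0', '  -2', '  -1', '  -1', '  -1', '  -1', '  -3']
204 ['   1', '   1', '  -1', '  -1', '   1', '  -6', '   2', '  -1', '   4', '  -3', '   2', '   6', '   2', '   1', '   1', '   0', '  -1', '  -3', '   0', '   2', '   1', '  -2']
```

View pics/c_s.png

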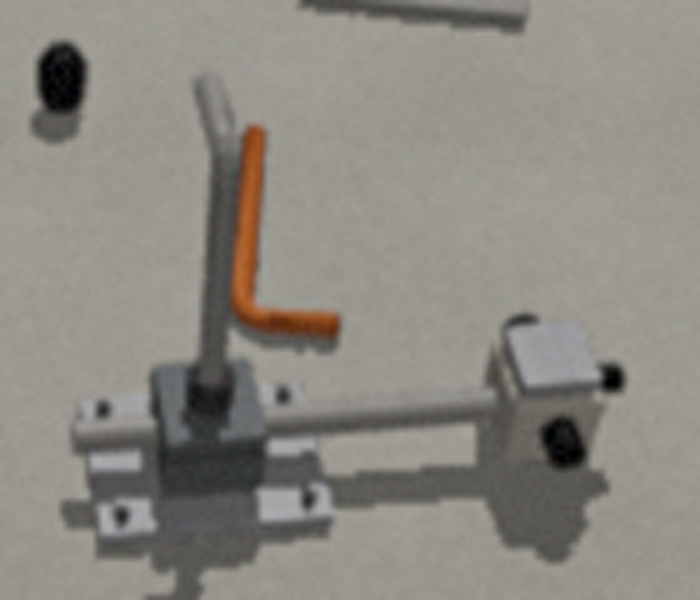

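View pics/c_t.png

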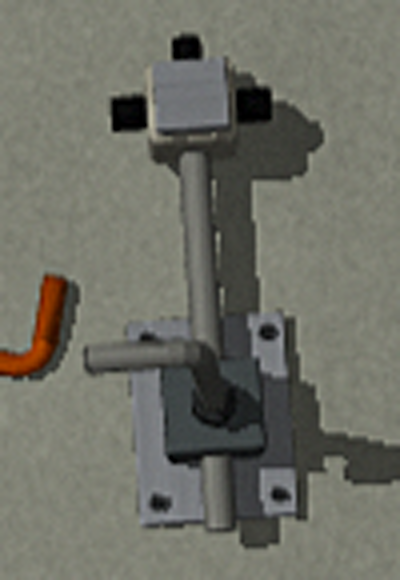

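```bash
cat > m.py <<'E'
from h import *
np.set_printoptions(precision=4,suppress=True)
t=get('top');s=get('side')
for nm,d in (('top',t),('side',s)):
    w=cloud(d); c=np.array([.63,.005]) 
    near=np.hypot(w[...,0]-.63,w[...,1])<.16
    for lab,lo,hi,z in (('foot',.006,.021,.012),('block',.052,.068,.060)):
        m=(near&(w[...,2]>lo)&(w[...,2]<hi)).astype(np.uint8)
        m=cv2.morphologyEx(m,cv2.MORPH_OPEN,np.ones((2,2)))
        n,l,st,_=cv2.connectedComponentsWithStats(m)
        vs,us=np.nonzero(m) if lab=='foot' else np.nonzero(l==1+np.argmax(st[1:,4]))
        P=np.array([plane(d,u,v,z)[:2] for u,v in zip(us,vs)])
        print(nm,lab,len(P),cv2.minAreaRect((P*1000).astype(np.float32)))
    m=(w[...,2]>.2)&(np.hypot(w[...,0]-.65,w[...,1]-.03)<.15)&(w[...,2]<.28)
    vs,us=np.nonzero(m); P=w[m]; print('upper key px',us.min(),us.max(),vs.min(),vs.max(),P.mean(0),np.median(P[:,2]))
w=cloud(t)
# bar: z .036-.050 , x>.67
m=(w[...,2]>.036)&(w[...,2]<.056)&(abs(w[...,1])<.08)&(w[...,0]>.68)&(w[...,0]<.80)
vs,us=np.nonzero(m); print('bar px',us.min(),us.max(),vs.min(),vs.max())
L=[]
for v in range(vs.min(),vs.max()):
    u=us[vs==v]
    if 5<len(u)<14: L.append(plane(t,u.mean(),v,.040))
L=np.array(L); f=np.polyfit(L[:,0],L[:,1],1); print('bar yaw',np.degrees(np.arctan(f[0])),f, L[0],L[-1])
m=(w[...,2]>.070)&(w[...,2]<.09)&(np.hypot(w[...,0]-.63,w[...,1])<.06)
vs,us=np.nonzero(m); P=np.array([plane(t,u,v,.08) for u,v in zip(us,vs)]); print('head',len(P),P.min(0),P.max(0))
E
python3 m.py
```

```text
top foot 1315 ((577.5048828125, 46.84693145751953), (226.1206512451172, 146.19668579101562), 79.54273223876953)
top block 407 ((568.2102661132812, -1.9887504577636719), (56.15044021606445, 59.652732849121094), 3.7388298511505127)
upper key px 301 333 155 163 [0.5676 0.037  0.233 ] 0.2344801734753726
side foot 864 ((581.7194213867188, 43.912010192871094), (227.90615844726562, 144.32081604003906), 80.62124633789062)
side block 282 ((572.9424438476562, -7.20649528503418), (56.6948356628418, 61.36492919921875), 2.4834306240081787)
upper key px 349 357 164 192 [0.5687 0.0246 0.2274] 0.2329938092189395
bar px 308 347 81 128
bar yaw 11.70523276950206 [ 0.2072 -0.1371] [ 0.7563 -0.0063  0.04  ] [0.6846 0.0076 0.04  ]
head 16 [ 0.5692 -0.0114  0.08  ] [0.5813 0.0124 0.08  ]
```

```bash
cat > m2.py <<'E'
from h import *
np.set_printoptions(precision=4,suppress=True)
t=get('top');s=get('side')
for nm,d in (('top',t),('side',s)):
    w=cloud(d)
    near=(np.abs(w[...,0]-.57)<.085)&(np.abs(w[...,1])<.075)
    m=(near&(w[...,2]>.006)&(w[...,2]<.022)).astype(np.uint8)
    m=cv2.morphologyEx(m,cv2.MORPH_OPEN,np.ones((3,3)))
    vs,us=np.nonzero(m)
    P=np.array([plane(d,u,v,.012)[:2] for u,v in zip(us,vs)])
    print(nm,'foot',len(P),cv2.minAreaRect((P*1000).astype(np.float32)))
    L=[]
    for (a,b) in ((.47,.54),(.61,.725)):
        m=(w[...,2]>.030)&(w[...,2]<.056)&(abs(w[...,1])<.04)&(w[...,0]>a)&(w[...,0]<b)
        vs,us=np.nonzero(m)
        if nm=='top':
            for v in np.unique(vs):
                u=us[vs==v]
                if 5<len(u)<14: L.append(plane(d,(u.min()+u.max())/2,v,.041))
        else:
            for u0 in np.unique(us):
                v=vs[us==u0]
                if 3<len(v)<14: L.append(plane(d,u0,(v.min()+v.max())/2,.036+.007))
    L=np.array(L); f=np.polyfit(L[:,0],L[:,1],1); print(nm,'bar yaw',np.degrees(np.arctan(f[0])),'y at .569',np.polyval(f,.569),'res',np.std(L[:,1]-np.polyval(f,L[:,0])),L[:,0].min(),L[:,0].max(),len(L))
# dark head by colour in top
g=cv2.cvtColor(t['image'],cv2.COLOR_BGR2GRAY)
print(g[160:182:1,318:350])
E
python3 m2.py
```

```text
top foot 1058 ((570.8291625976562, 0.24791336059570312), (130.4728240966797, 99.67499542236328), 3.655869960784912)
top bar yaw 3.669876513689233 y at .569 0.0003796911588861557 res 0.0007301478697495967 0.49653129088091136 0.7252574216367542 62
side foot 712 ((571.4175415039062, -1.9036064147949219), (129.9091796875, 103.05828857421875), 2.906428813934326)
side bar yaw 3.54287980894984 y at .569 -0.004489991476835084 res 0.0009148025151111131 0.4963562589586677 0.7222637833528294 56
[[ 79  79  78  80  73  72  71  71  54  56  61  49  44  42  36  35  50  62
   60  60  65  65  63  66  67  63  40 131 124 124 123 127]
 [ 57  57  40  51  54  53  52  52  48  35  42  39  38  40  36  31  47  72
   72  68  69  69  71  65  70  64  41 135 129 127 123 128]
 [ 88 110  51  59  68  61  65  62  64  56  29  32  35  35  33  30  36  73
   72  68  70  68  64  66  69  65  44 115 133 130 129 127]
 [123 128  54  70  67  66  70  68  70  70  29  29  36  35  35  35  37  69
   72  69  67  68  68  64  66  64  41  62  83  89 133 133]
 [128 125  43  65  65  68  66  69  70  72  52  31  32  38  35  35  33  46
   63
[... 1615 characters left out ...]
9  62  61  59  27  52  63  64  62]
 [126 128 127  57  65  66  71  68  67  66  68  69  74  72  64  61  60  65
   61  29  28  32  62  64  72  73  69  43  48  67  64  64]
 [126 129 127  46  71  66  65  69  69  67  69  68  69  68  69  71  72  70
   71  58  61  60  70  69  69  69  70  55  38  66  67  65]
 [127 125 129  60  69  67  69  69  68  66  69  67  67  68  69  68  69  68
   68  71  67  69  70  69  69  70  73  60  36  63  65  63]
 [124 125 124  69  65  64  66  68  69  66  69  69  70  67  68  70  70  68
   70  68  71  70  72  74  75  72  72  65  36  64  65  62]
 [127 126 130  64  72  70  75  74  70  70  73  69  70  70  69  66  68  64
   67  65  63  62  63  60  62  54  48  39  37  65  61  63]]
```

The crop shows the steel-grey key standing in the dark screw head, at side (353,183..225) with its short arm going to (350,166), and top short arm (302..332,159). It is the right one. Next I measure the key's long arm and its lean.

```bash
python3 - <<'E'
from h import *
np.set_printoptions(precision=4,suppress=True)
t=get('top');s=get('side')
O=np.array([.571,-.0008]); psi=np.radians(3.65); ex=np.array([np.cos(psi),np.sin(psi)]); ey=np.array([-ex[1],ex[0]])
for nm,d in(('side',s),('top',t)):
    w=cloud(d); m=(w[...,2]>.095)&(w[...,2]<.26)&(np.hypot(w[...,0]-.58,w[...,1])<.11)
    P=w[m]; c=np.c_[(P[:,:2]-O)@ex,(P[:,:2]-O)@ey,P[:,2]]*1000
    for lo in range(95,250,15):
        q=c[(c[:,2]>=lo)&(c[:,2]<lo+15)]
        if len(q): print(nm,lo,len(q),q.mean(0),q.min(0),q.max(0))
E
```

```text
side 95 24 [  0.0864  -1.4847 102.9629] [-6.613  -5.5325 95.1682] [  7.4653   2.6245 109.7902]
side 110 26 [ -0.936   -0.212  118.0738] [ -7.0866  -4.416  110.3549] [  6.3884   5.5299 124.4817]
side 125 24 [ -1.3463   1.6586 132.5041] [ -6.9196  -3.0452 125.4769] [  6.3869  12.2098 139.6796]
side 140 26 [ -0.3754   1.507  147.5862] [ -6.7407  -2.7215 140.5505] [  7.5812   9.8919 154.7979]
side 155 25 [ -0.2647   2.647  162.239 ] [ -6.7251  -1.1746 155.8489] [  7.1008   5.7524 169.3262]
side 170 30 [ -0.9779   3.5752 178.1299] [ -7.2013  -0.3232 170.1955] [  6.0276  10.5266 184.9879]
side 185 28 [ -1.3522   5.4197 192.9352] [ -7.3922   1.2201 185.1513] [  7.2114  15.3576 199.9696]
side 200 28 [ -0.1949   5.6366 207.7984] [ -6.5325   0.1363 200.3851] [  6.6287   9.6776 214.9454]
side 215 40 [ -0.7287  12.3511 223.3134] [ -6.7113   3.5677 215.2602] [  7.9114  61.4179 229.7273]
side 230 96 [ -0.5967  37.7539 234.7693] [ -6.8251   7.4543 230.0583] [  7.1623  70.7661 241.4886]
top 95 6 [ -5.3358   2.1986 103.8415] [-6.5722 -2.6372 95.759 ] [ -3.5237   9.1966 109.613 ]
top 110 9 [ -5.0449  
[... 156 characters left out ...]
9.6586 138.5431]
top 140 7 [ -4.7158   5.3165 148.6713] [ -6.8436  -1.7822 146.7914] [  0.0361  11.968  151.5509]
top 155 7 [ -4.8349   6.208  162.2712] [ -6.8258   0.9485 157.8054] [ -1.2097  14.2046 165.5086]
top 170 9 [ -4.7584   6.7998 176.4867] [ -7.0081   1.154  170.333 ] [ -1.1333  14.5884 184.8613]
top 185 10 [ -4.9024   6.7831 192.9355] [ -6.9892   1.388  188.279 ] [  0.0026  12.6937 199.3975]
top 200 10 [ -5.1029   8.5662 208.5733] [ -6.7453   4.083  200.0644] [ -1.0143  14.9197 214.9251]
top 215 27 [ -3.6104  19.879  225.4246] [ -7.057    4.0263 216.1059] [  5.2202  63.2335 229.4274]
top 230 196 [ -0.5367  41.6661 235.2942] [ -7.1876   8.5391 230.1328] [  7.3096  71.3724 241.5125]
```

Emit:
move_arm --targets '[[[0.4,-1,1],[0,0,-0.15],-1],[[0.4,-1,1],[0,0,-0.15],-1],[[0.4,-1,1],[0,0,-0.15],-1],[[0.4,-1,1],[0,0,-0.15],-1],[[0.4,-1,1],[0,0,-0.15],-1]]'

```text
time: 1.12
tool_pos: [0.25, 0.4714, 0.384]
tool_rot: [-1.569, -0.006, 0.802]
contact_force: [-0.7, 1.3, -0.4]
gripper_width: 0.0855
```

Emit:
move_arm --targets '[[[0.33,-0.33,0.15],[0,0,-0.06],-1],[[0.66,-0.66,0.3],[0,0,-0.12],-1],[[1,-1,0.4],[0,0,-0.18],-1],[[1,-1,0.4],[0,0,-0.2],-1],[[1,-1,0.4],[0,0,-0.2],-1]]'

```text
time: 1.75
tool_pos: [0.3998, 0.3211, 0.4404]
tool_rot: [-1.572, 0.0, 0.173]
contact_force: [-0.1, -0.2, 0.2]
gripper_width: 0.0851
```

Emit:
move_arm --targets '[[[0.33,-0.33,0.0],[0,0,-0.06],-1],[[0.66,-0.66,0],[0,0,-0.12],-1],[[1,-1,0],[0,0,-0.18],-1],[[1,-1,0],[0,0,-0.21],-1],[[1,-1,0],[0,0,-0.21],-1]]'

```text
time: 2.38
tool_pos: [0.5485, 0.1731, 0.4389]
tool_rot: [-1.573, 0.003, -0.481]
contact_force: [-0.1, -0.1, -0.2]
gripper_width: 0.0854
```

Emit:
move_arm --targets '[[[0.0,-0.4,0.0],[0,0,0],-1],[[0,-0.8,0],[0,0,0],-1],[[0,-1,0],[0,0,0],-1],[[0,-1,0],[0,0,0],-1]]'

```text
time: 2.88
tool_pos: [0.5476, 0.0225, 0.441]
tool_rot: [-1.57, 0.001, -0.481]
contact_force: [0.5, 0.7, -0.1]
gripper_width: 0.0853
```

```bash
python3 - <<'E'
from h import *
np.set_printoptions(precision=4,suppress=True)
o=status.observe(); print(o['time'],o['joint_pos'],o['tool_pos'],o['tool_rot'])
E
```

```text
2.875 [-0.4567  0.3613  0.5902  1.3357 -0.1995  1.504  -0.3648] [0.5476 0.0225 0.441 ] [-1.5702  0.0013 -0.4815]
```

Emit:
move_arm --targets '[[[0.05,-0.3,0.0],[0,0,0.06],-1],[[0.1,-0.6,0],[0,0,0.12],-1],[[0.15,-0.8,0],[0,0,0.1735],-1],[[0.15,-0.8,0],[0,0,0.1735],-1]]'

```text
time: 3.38
tool_pos: [0.5712, -0.0967, 0.4402]
tool_rot: [-1.569, 0.001, 0.064]
contact_force: [0.8, 0.6, 0.3]
gripper_width: 0.0853
```

Emit:
move_arm --targets '[[[0,0,0],[0.06,0.004,0],-1],[[0,0,0],[0.12,0.008,0],-1],[[0,0,0],[0.18,0.012,0],-1],[[0,0,0],[0.24,0.016,0],-1],[[0,0,0],[0.3,0.02,0],-1],[[0,0,0],[0.36,0.024,0],-1],[[0,0,0],[0.42,0.027,0],-1],[[0,0,0],[0.499,0.032,0],-1],[[0,0,0],[0.499,0.032,0],-1],[[0,0,0],[0.499,0.032,0],-1],[[0,0,0],[0.499,0.032,0],-1]]'

```text
time: 4.75
tool_pos: [0.5712, -0.0956, 0.4425]
tool_rot: [-0.0, -0.001, 0.068]
contact_force: [0.3, -1.4, 0.1]
gripper_width: 0.0852
```

```bash
cat > st.py <<'E'
from h import *
np.set_printoptions(precision=4,suppress=True)
o=status.observe(); print(o['time'],o['joint_pos'],o['tool_pos'],np.degrees(o['tool_rot']),o['gripper_width']); print('F',o['contact_force'],'M',o['moment'])
E
python3 st.py
```

```text
4.75 [ 0.7017  0.8195 -0.2742  1.3065 -1.0948  1.9675  0.5749] [ 0.5712 -0.0956  0.4425] [-0.0267 -0.0448  3.8959] 0.0852309983872347
F [ 0.316  -1.3922  0.148 ] M [-1.0018 -0.0479 -0.0157]
```

Emit:
move_arm --targets '[[[0.01,0,-0.3],[-0.05,-0.003,0],-1],[[0.02,0,-0.6],[-0.083,-0.005,0],-1],[[0.036,0,-0.9],[-0.083,-0.005,0],-1],[[0.036,0,-0.9],[-0.083,-0.005,0],-1],[[0.036,0,-0.9],[-0.083,-0.005,0],-1]]'

```text
time: 5.38
tool_pos: [0.5768, -0.0973, 0.3086]
tool_rot: [-0.262, -0.001, 0.065]
contact_force: [-0.2, 0.7, 0.8]
gripper_width: 0.0852
```

```bash
python3 st.py
```

```text
5.375 [ 0.647   0.8679 -0.1875  1.3581 -0.886   1.7778  0.7585] [ 0.5768 -0.0973  0.3086] [-14.9948  -0.0638   3.7096] 0.08524536390967344
F [-0.1953  0.6648  0.7845] M [-0.9449 -0.0324 -0.0423]
```

Good. Now down to the grasp height, then a look.

Emit:
move_arm --targets '[[[0,0.006,-0.3],[0,0,0],-1],[[0,0.006,-0.6],[0,0,0],-1],[[0,0.006,-0.94],[0,0,0],-1],[[0,0.006,-0.94],[0,0,0],-1],[[0,0.006,-0.94],[0,0,0],-1]]'

```text
time: 6.0
tool_pos: [0.5775, -0.0972, 0.1685]
tool_rot: [-0.262, -0.003, 0.063]
contact_force: [-0.0, 0.3, 0.6]
gripper_width: 0.0855
```

```bash
python3 st.py; python3 - <<'E'
from h import *
s=get('side');t=get('top')
cv2.imwrite('pics/s1.png',cv2.resize(s['image'][100:300,240:480],None,fx=3,fy=3)); cv2.imwrite('pics/t1.png',cv2.resize(t['image'][70:270,250:480],None,fx=3,fy=3))
E
```

```text
6.0 [ 0.6401  1.047  -0.1728  1.4012 -0.8379  1.6448  0.9385] [ 0.5775 -0.0972  0.1685] [-14.9928  -0.1542   3.6356] 0.08547122613580403
F [-0.0179  0.2637  0.5691] M [-0.933  -0.0545 -0.0171]
```

View pics/s1.png

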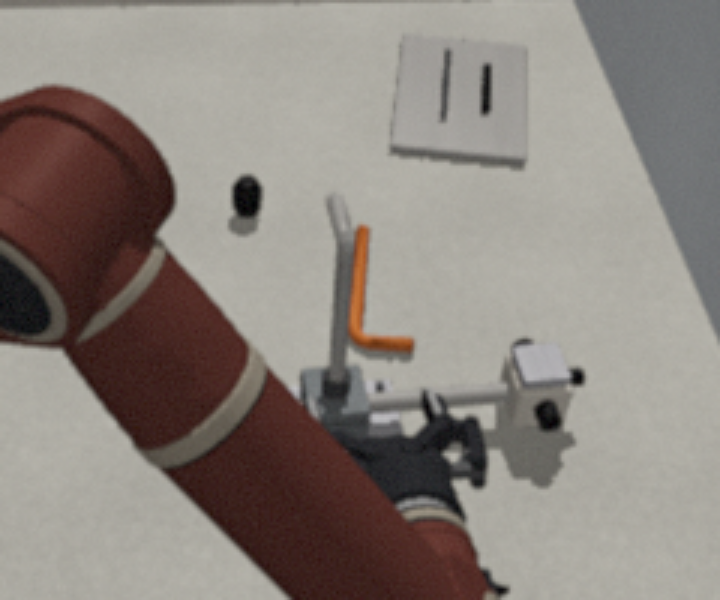

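View pics/t1.png

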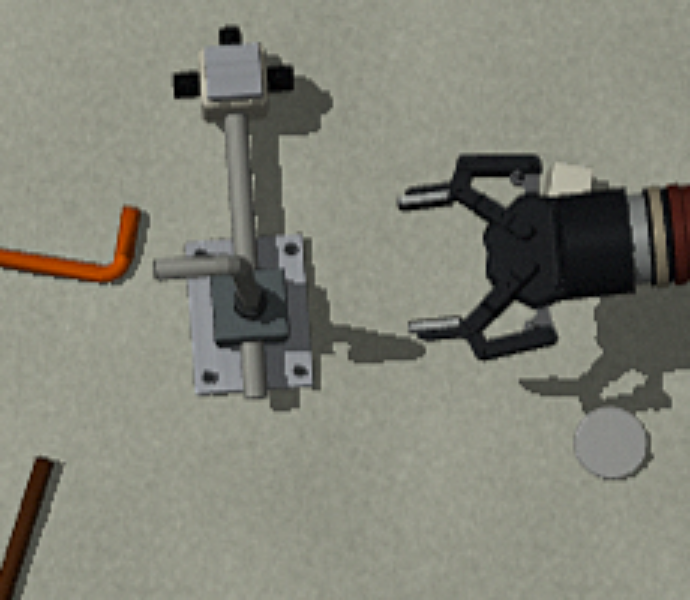

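The side crop shows the arm between camera and clamp, key clear at (340,290). The top crop shows the open fingers at (430,195) and (440,325), centred in x on the key at (245,285). Now advance and close with moderate force.

Emit:
move_arm --targets '[[[-0.015,0.2,-0.01],[0,0,0],-1],[[-0.03,0.42,-0.01],[0,0,0],-1],[[-0.045,0.62,-0.01],[0,0,0],-1],[[-0.057,0.811,-0.01],[0,0,0],-1],[[-0.057,0.811,-0.01],[0,0,0],-1],[[-0.057,0.811,-0.01],[0,0,0],-1]]'

```text
time: 6.85
tool_pos: [0.5684, 0.0234, 0.1647]
tool_rot: [-0.264, -0.0, 0.062]
contact_force: [0.2, -0.6, 0.3]
gripper_width: 0.0855
```

```bash
python3 st.py; python3 - <<'E'
from h import *
t=get('top')
cv2.imwrite('pics/t2.png',cv2.resize(t['image'][120:220,270:400],None,fx=5,fy=5))
E
```

```text
6.85 [ 0.5267  0.9858 -0.222   1.623  -0.9396  1.4399  1.0033] [0.5684 0.0234 0.1647] [-15.1026  -0.02     3.5765] 0.08550281286380787
F [ 0.1821 -0.6414  0.2874] M [-1.0387 -0.0391  0.0553]
```

View pics/t2.png

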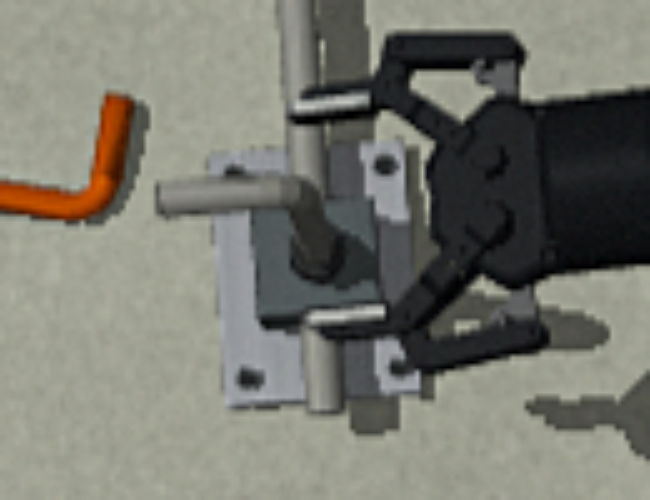

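The fingers straddle the key's long arm at crop (310,230), midway between the pads (335,100) and (345,315). Close.

Emit:
move_arm --targets '[[[0,0,0],[0,0,0],0.3],[[0,0,0],[0,0,0],0.7],[[0,0,0],[0,0,0],1],[[0,0,0],[0,0,0],1],[[0,0,0],[0,0,0],1],[[0,0,0],[0,0,0],1],[[0,0,0],[0,0,0],1],[[0,0,0],[0,0,0],1]]' --grip_force 50

```text
time: 7.9
tool_pos: [0.5679, 0.0246, 0.1638]
tool_rot: [-0.262, 0.002, 0.063]
contact_force: [2.2, -0.8, -0.3]
gripper_width: 0.0132
```

```bash
python3 st.py; python3 - <<'E'
from h import *
t=get('top')
cv2.imwrite('pics/t3.png',cv2.resize(t['image'][120:220,270:400],None,fx=5,fy=5))
E
```

```text
7.9 [ 0.5261  0.9879 -0.2232  1.6246 -0.9402  1.4389  1.0038] [0.5679 0.0246 0.1638] [-14.9896   0.0878   3.6159] 0.01319330524520262
F [ 2.2146 -0.8243 -0.3373] M [-1.1335 -0.2925 -0.3374]
```

View pics/t3.png

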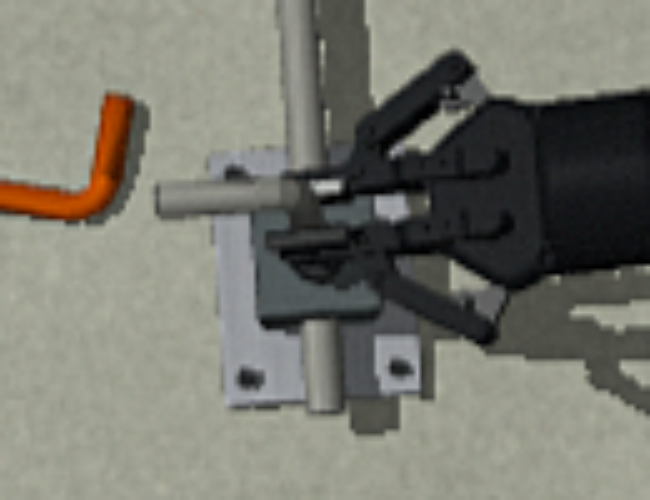

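Gripped (13.2 mm, side force 2 N). Lift along the leaning axis.

Emit:
move_arm --targets '[[[0,0,0],[0,0,0],1],[[0,0.004,0.06],[0,0,0],1],[[0,0.008,0.12],[0,0,0],1],[[-0.001,0.013,0.2],[0,0,0],1],[[-0.001,0.02,0.3],[0,0,0],1],[[-0.002,0.03,0.5],[0,0,0],1],[[-0.003,0.045,0.75],[0,0,0],1],[[-0.004,0.06,1],[0,0,0],1],[[-0.004,0.06,1],[0,0,0],1]]' --grip_force 100

```text
time: 9.07
tool_pos: [0.5669, 0.0346, 0.3176]
tool_rot: [-0.263, -0.004, 0.066]
contact_force: [-0.7, -0.1, -3.4]
gripper_width: 0.0119
```

```bash
python3 st.py; python3 - <<'E'
from h import *
np.set_printoptions(precision=4,suppress=True)
s=get('side');t=get('top')
cv2.imwrite('pics/s4.png',cv2.resize(s['image'][80:280,250:450],None,fx=3,fy=3)); cv2.imwrite('pics/t4.png',cv2.resize(t['image'][100:220,270:400],None,fx=5,fy=5))
E
```

```text
9.075 [ 0.5253  0.7624 -0.2447  1.5906 -0.9778  1.5685  0.791 ] [0.5669 0.0346 0.3176] [-15.0407  -0.2473   3.7737] 0.011861521454352895
F [-0.7086 -0.1362 -3.3649] M [-1.7025 -0.1412 -0.0157]
```

View pics/s4.png

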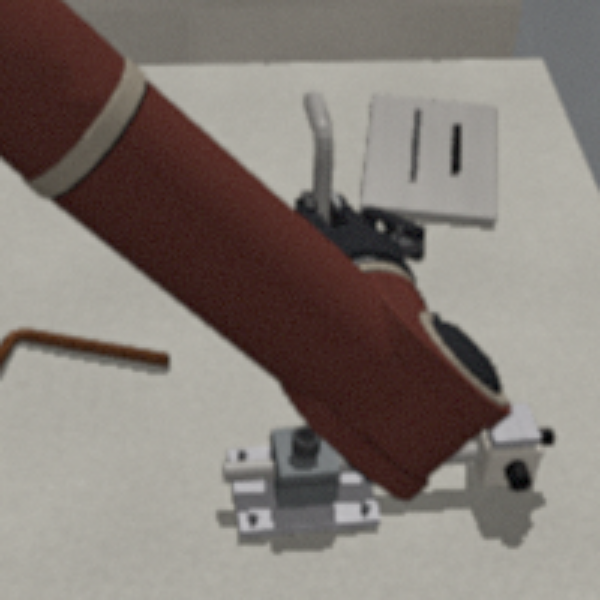

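View pics/t4.png

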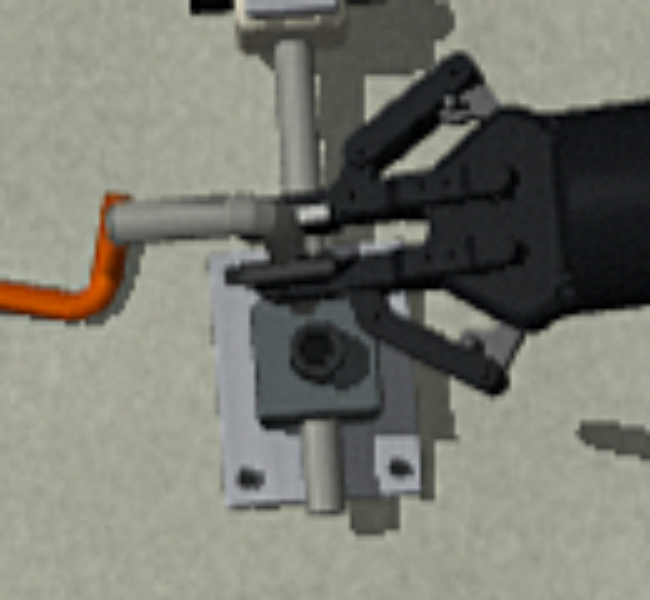

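The side crop shows the key up in the gripper at (320,150), with the screw head free at (305,440). In the top crop the head is bare at (318,348) with its dark socket. I locate the head while it is unobstructed, then flip.

```bash
python3 - <<'E'
from h import *
np.set_printoptions(precision=4,suppress=True)
for n,(u0,v0) in (('top',(333.6,169.6)),('side',(351.7,226.7))):
    d=get(n); g=cv2.cvtColor(d['image'],cv2.COLOR_BGR2GRAY)
    v0i,u0i=int(v0),int(u0)
    print(n); print(g[v0i-8:v0i+10,u0i-9:u0i+12])
    c=cloud(d); m=(c[...,2]>.072)&(c[...,2]<.09)&(np.hypot(c[...,0]-.57,c[...,1])<.03)
    vs,us=np.nonzero(m); P=np.array([plane(d,u,v,.08) for u,v in zip(us,vs)])
    print(len(P),P.mean(0),P.min(0),P.max(0),us.mean(),vs.mean(), plane(d,u0,v0,.08))
E
```

```text
top
[[82 78 75 68 43 44 43 44 41 63 96 94 91 95 94 98 48 35 39 37 35]
 [93 93 92 92 63 52 46 42 44 89 92 91 89 92 90 87 83 32 40 35 42]
 [87 87 91 90 84 71 71 84 85 94 94 95 92 88 90 88 91 41 39 36 41]
 [89 88 88 91 90 91 89 68 67 62 68 56 76 95 90 92 91 54 32 18 24]
 [89 89 90 88 90 74 62 41 46 41 41 39 47 63 95 92 92 77 30 28 32]
 [91 88 86 90 91 50 37 25 26 23 23 33 39 44 47 64 96 95 74 31 37]
 [87 88 89 88 63 40 37 10 12 19 12 25 51 45 32 43 60 61 96 76 41]
 [88 88 90 85 48 42 23 17 18 22 21 19 35 51 44 43 38 42 67 98 77]
 [87 91 92 88 45 34 14 17 22 23 19 19 29 50 46 40 48 43 41 65 94]
 [88 88 91 94 51 40 13 21 23 23 22 21 30 50 46 36 45 44 42 45 96]
 [87 84 91 90 38 47 30 20 23 22 25 44 43 48 33 43 47 42 42 50 99]
 [86 88 86 89 16 56 43 22 19 16 16 39 56 45 22 47 44 44 44 47 97]
 [90 87 89 93 38 30 50 39 42 38 43 46 47 22 31 48 45 45 39 47 95]
 [88 89 90 91 81 39 21 38 52 53 51 42 23 41 44 46 46 41 42 45 99]
 [88 87 91 86 91 81 33 10 22 23 23 19 21 47 45 43 44 41 46 81 94]
 [91 88 92 90 89 95 81 74 52 32 17 32 38 44 43 44 40 43 80 92 91]
 [87 89 88 90 88 93 95 94 88 82 75 86 79
[... 1278 characters left out ...]
5  63  38
   31  35  40]
 [110 125 127 125 120  66  34  30  34  40  36  35  34  42  86 112  98  72
   51  37  42]
 [105 123 124 123 111  68  40  33  37  38  38  37  38  57 106 123 121 107
   74  51  39]
 [ 98 123 126 118  89  67  54  45  44  39  44  37  42  72 119 127 124 122
  107  84  56]
 [ 90 120 127 120  79  57  62  61  60  56  52  57  57  80 120 127 125 128
  124 116  79]
 [ 81 119 128 121  95  65  62  65  58  66  61  62  61  83 117 124 124 124
  123 126 109]
 [ 71 113 126 127 117  90  69  64  66  68  66  69  82  97 120 127 123 125
  124 129 120]]
43 [ 0.5663 -0.0055  0.08  ] [ 0.5575 -0.0183  0.08  ] [0.5786 0.0108 0.08  ] 350.2093023255814 226.48837209302326 [ 0.5702 -0.0065  0.08  ]
```

Emit:
move_arm --targets '[[[0,-0.06,0],[-0.04,-0.003,0],1],[[0,-0.13,0],[-0.09,-0.006,0],1],[[0,-0.2,0],[-0.14,-0.009,0],1],[[0,-0.27,0],[-0.19,-0.012,0],1],[[0,-0.34,0],[-0.24,-0.016,0],1],[[0.01,-0.41,0],[-0.29,-0.019,0],1],[[0.02,-0.48,0],[-0.34,-0.022,0],1],[[0.03,-0.55,0],[-0.39,-0.025,0],1],[[0.04,-0.61,0],[-0.44,-0.028,0],1],[[0.045,-0.68,0],[-0.479,-0.031,0],1],[[0.045,-0.68,0],[-0.479,-0.031,0],1],[[0.045,-0.68,0],[-0.479,-0.031,0],1]]'

```text
time: 10.78
tool_pos: [0.5729, -0.0687, 0.3127]
tool_rot: [-1.767, 0.002, 0.061]
contact_force: [-0.4, -0.7, -2.5]
gripper_width: 0.012
```

```bash
python3 st.py; python3 - <<'E'
from h import *
np.set_printoptions(precision=4,suppress=True)
s=get('side');t=get('top')
cv2.imwrite('pics/s5.png',cv2.resize(s['image'][80:280,250:450],None,fx=3,fy=3)); cv2.imwrite('pics/t5.png',cv2.resize(t['image'][100:220,270:400],None,fx=5,fy=5))
E
```

```text
10.775 [-0.1506  0.4283  0.1969  1.549   0.125   1.1592  0.04  ] [ 0.5729 -0.0687  0.3127] [-101.2532    0.1369    3.4865] 0.01204284167355722
F [-0.3932 -0.6535 -2.5235] M [ 0.2626 -0.0141 -0.0288]
```

View pics/s5.png

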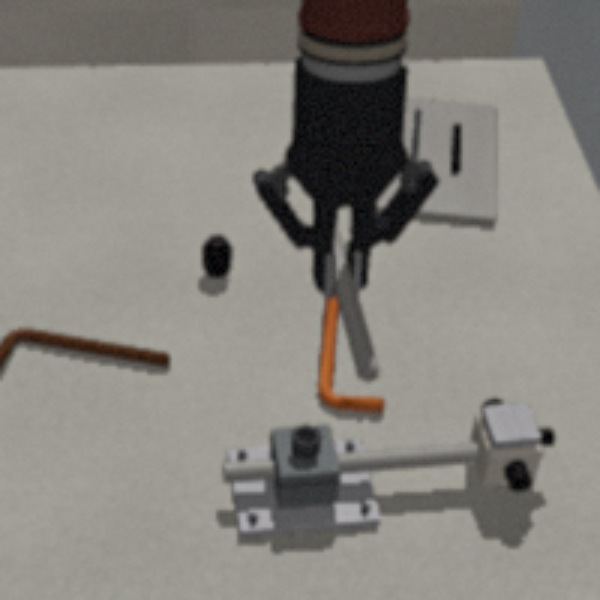

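View pics/t5.png

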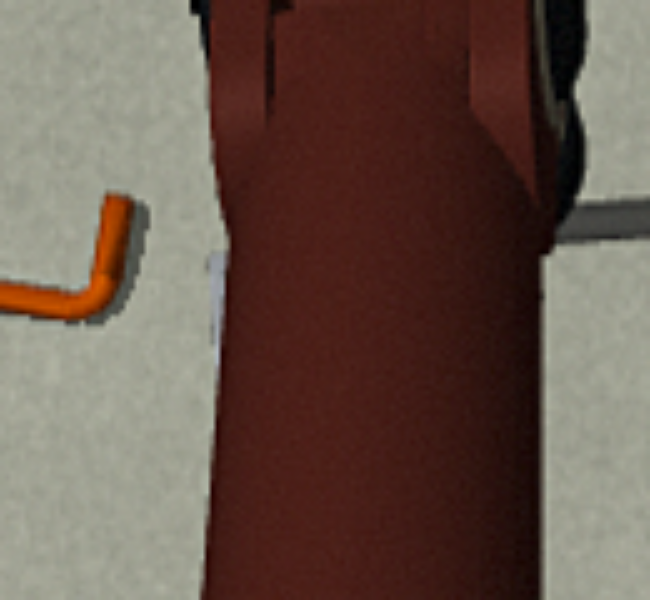

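```bash
cat > exp.py <<'E'
from h import *
np.set_printoptions(precision=4,suppress=True)
from scipy.spatial.transform import Rotation as R
def pred(o,d=.063,off=0.0,lean=3.6):
    # key pose expected from grasp (tool roll -15 with key leaning 'lean' to +y)
    Rt=R.from_euler('xyz',o['tool_rot']); rel=R.from_euler('x',np.radians(15.0-lean))  # key in tool
    Rk=Rt*rel
    pinch=np.array(o['tool_pos'])+Rt.apply([0,-.0187+off,0])
    O=pinch+Rk.apply([0,0,d])
    return O,Rk,O+Rk.apply([0,.06,0]),O+Rk.apply([0,0,-.17])
E
python3 - <<'E'
from exp import *
o=status.observe(); O,Rk,st,lt=pred(o); print('corner',O,'short',st,'long',lt,np.degrees(Rk.as_euler('xyz')))
s=get('side');t=get('top')
for d in (s,t): print(proj(d,[O,st,lt]))
for n,d in(('s',s),('t',t)):
    w=cloud(d)
    ex=np.array([np.cos(.0637),np.sin(.0637)]);ey=np.array([-ex[1],ex[0]])
    rel=(w[...,:2]-O[:2]); a=rel@ex; b=rel@ey
    m=(abs(a)<.012)&(b<-.08)&(b>-.19)&(w[...,2]>.28)&(w[...,2]<.36)
    print(n,'long',m.sum()); 
    q=np.c_[a[m],b[m],w[...,2][m]]
    if len(q)>10:
        print(q.min(0),q.max(0),q.mean(0)); f=np.polyfit(q[:,1],q[:,2],1); print('slope deg',np.degrees(np.arctan(f[0])),'z at b=-.1',np.polyval(f,-.1)); f=np.polyfit(q[:,1],q[:,0],1); print('yaw dev',np.degrees(np.arctan(f[0])),np.polyval(f,0))
    m=(abs(a)<.012)&(abs(b)<.02)&(w[...,2]>.25)&(w[...,2]<.325)
    q=np.c_[a[m],b[m],w[...,2][m]]; print(n,'short',m.sum()); 
    if len(q)>10:
        print(q.min(0),q.max(0)); f=np.polyfit(q[:,2],q[:,1],1); print('tilt deg',np.degrees(np.arctan(f[0])), 'b at z .3',np.polyval(f,.3)); f=np.polyfit(q[:,2],q[:,0],1); print('tilt x',np.degrees(np.arctan(f[0])),np.polyval(f,.28))
E
```

```text
corner [ 0.5693 -0.0032  0.3318] short [ 0.5692 -0.0031  0.2718] long [ 0.5794 -0.1729  0.3316] [-89.9067   0.0296   3.403 ]
[[357.8363 151.8542]
 [356.0276 171.8228]
 [372.3152 205.207 ]]
[[337.6794 147.3252]
 [336.7435 153.782 ]
 [427.9167 141.5819]]
s long 258
[-0.0068 -0.171   0.325 ] [ 0.0078 -0.0802  0.3409] [-0.0007 -0.1303  0.3355]
slope deg 1.1466849518292888 z at b=-.1 0.3361040133391359
yaw dev -0.379988224341758 -0.0015590925525785372
s short 0
t long 371
[-0.0069 -0.1693  0.325 ] [ 0.0087 -0.0808  0.3428] [-0.0004 -0.1266  0.3365]
slope deg -0.17271161547983724 z at b=-.1 0.3364318278408751
yaw dev -0.51839631270611 -0.0015180142913366033
t short 0
```

The side crop shows the gripper pointing down at (345,240) and the long arm coming towards the camera, level within about 1°. The marks agree with the predicted pose (long tip at b=-0.171). Descend above the socket.

Emit:
move_arm --targets '[[[0.003,0.02,-0.25],[0,0,0.001],1],[[0.003,0.021,-0.5],[0,0,0.001],1],[[0.003,0.021,-0.75],[0,0,0.001],1],[[0.003,0.021,-0.9],[0,0,0.001],1],[[0.003,0.021,-1],[0,0,0.001],1],[[0.003,0.021,-1],[0,0,0.001],1]]'

```text
time: 11.72
tool_pos: [0.5737, -0.0655, 0.1631]
tool_rot: [-1.769, 0.001, 0.065]
contact_force: [0.7, 0.5, -2.7]
gripper_width: 0.0119
```

```bash
python3 st.py; python3 - <<'E'
from exp import *
o=status.observe(); O,Rk,st,lt=pred(o); print('corner',O,'short',st,'long',lt,np.degrees(Rk.as_euler('xyz')))
s=get('side')
cv2.imwrite('pics/s6.png',cv2.resize(s['image'][150:280,290:450],None,fx=5,fy=5,interpolation=cv2.INTER_CUBIC)); print(proj(s,[O,st,lt,[.57,0,.08]]))
E
```

```text
11.725 [-0.1502  0.5793  0.1897  1.7559  0.1308  0.8053 -0.017 ] [ 0.5737 -0.0655  0.1631] [-101.3489    0.0524    3.7115] 0.011863126851661418
F [ 0.6897  0.4605 -2.7219] M [0.304  0.023  0.0308]
corner [0.5694 0.0011 0.1815] short [0.5694 0.0011 0.1215] long [ 0.5805 -0.1686  0.1813] [-89.9489   0.0524   3.7115]
[[353.5151 197.7861]
 [352.0424 214.0547]
 [366.198  250.683 ]
 [351.3696 224.9049]]
```

View pics/s6.png

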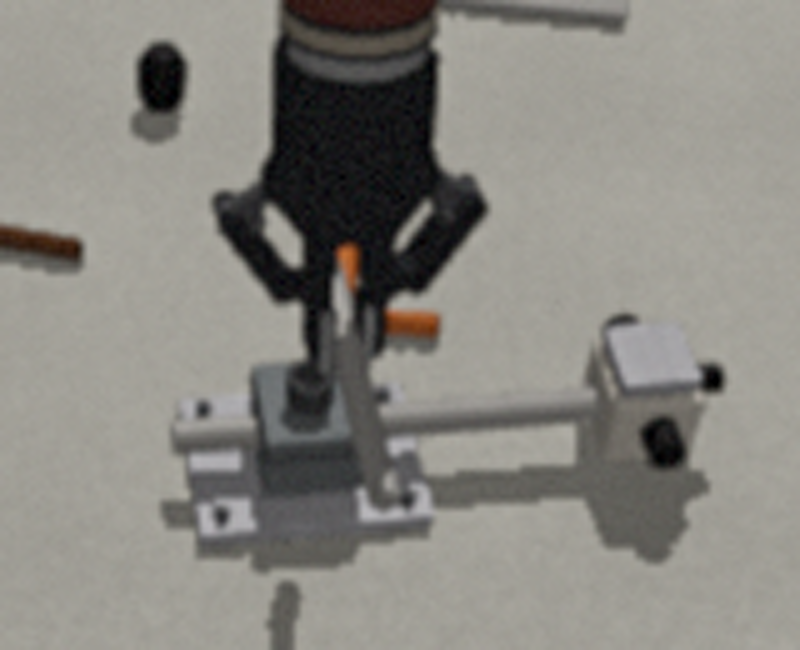

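The side crop shows the short arm hidden behind the fingers, above the screw head at (307,380). Head position agrees with the estimate. Down to just above the mouth, then slow steps watching the force.

Emit:
move_arm --targets '[[[0.002,-0.007,-0.1],[0,0,0],1],[[0.002,-0.007,-0.2],[0,0,0],1],[[0.002,-0.007,-0.24],[0,0,0],1],[[0.002,-0.007,-0.24],[0,0,0],1]]'

```text
time: 12.28
tool_pos: [0.574, -0.0661, 0.127]
tool_rot: [-1.769, 0.001, 0.066]
contact_force: [0.2, 1.1, -3.6]
gripper_width: 0.0121
```

```bash
cat > p.py <<'E'
from exp import *
o=status.observe(); O,Rk,st,lt=pred(o); print('corner',O,'short',st,np.degrees(Rk.as_euler('xyz')),'F',o['contact_force'],'M',o['moment'],o['time'])
E
python3 p.py
```

```text
corner [0.5697 0.0004 0.1454] short [0.5696 0.0005 0.0854] [-89.9591   0.0418   3.7687] F [ 0.2221  1.0516 -3.6303] M [0.285  0.0377 0.0341] 12.275
```

Emit:
move_arm --targets '[[[0,0,-0.015],[0,0,0],1],[[0,0,-0.03],[0,0,0],1],[[0,0,-0.045],[0,0,0],1],[[0,0,-0.045],[0,0,0],1]]'

```text
time: 12.78
tool_pos: [0.5743, -0.0662, 0.1209]
tool_rot: [-1.769, -0.001, 0.066]
contact_force: [0.5, -0.4, -3.5]
gripper_width: 0.0118
```

```bash
python3 p.py
```

```text
corner [0.57   0.0004 0.1393] short [0.57   0.0004 0.0793] [-89.9585  -0.0297   3.7574] F [ 0.5402 -0.4037 -3.5246] M [ 0.3148  0.029  -0.0566] 12.775
```

Emit:
move_arm --targets '[[[0,0,-0.01],[0,0,0],1],[[0,0,-0.02],[0,0,0],1],[[0,0,-0.03],[0,0,0],1],[[0,0,-0.03],[0,0,0],1]]'

```text
time: 13.28
tool_pos: [0.5743, -0.0662, 0.1163]
tool_rot: [-1.769, -0.0, 0.065]
contact_force: [-0.0, 3.7, -4.0]
gripper_width: 0.0116
```

```bash
python3 p.py
```

```text
corner [0.57   0.0004 0.1347] short [0.57   0.0004 0.0747] [-89.9541  -0.028    3.7486] F [-0.0171  3.7433 -4.0043] M [-0.2204 -0.0192 -0.0157] 13.275
```

Emit:
move_arm --targets '[[[0,0.006,0],[0,0,0],1],[[0,0.006,-0.01],[0,0,0],1],[[0,0.006,-0.02],[0,0,0],1],[[0,0.006,-0.02],[0,0,0],1]]'

```text
time: 13.78
tool_pos: [0.5744, -0.0656, 0.1134]
tool_rot: [-1.77, -0.001, 0.065]
contact_force: [1.1, -5.6, -1.4]
gripper_width: 0.0117
```

```bash
python3 p.py
```

```text
corner [0.57   0.0009 0.1318] short [0.5701 0.0009 0.0718] [-89.9853  -0.0366   3.7509] F [ 1.1174 -5.6046 -1.3901] M [0.9112 0.2526 0.0611] 13.775
```

Emit:
move_arm --targets '[[[0,-0.003,-0.01],[0,0,0],1],[[0,-0.003,-0.02],[0,0,0],1],[[0,-0.003,-0.03],[0,0,0],1],[[0,-0.003,-0.03],[0,0,0],1]]'

```text
time: 14.28
tool_pos: [0.5744, -0.0657, 0.1089]
tool_rot: [-1.769, -0.001, 0.066]
contact_force: [0.7, -2.8, -2.6]
gripper_width: 0.0122
```

```bash
python3 p.py
```

```text
corner [0.57   0.0008 0.1273] short [0.5701 0.0008 0.0673] [-89.9588  -0.0391   3.7607] F [ 0.6827 -2.7536 -2.5594] M [0.7816 0.2825 0.0055] 14.275
```

Emit:
move_arm --targets '[[[0,-0.001,-0.01],[0,0,0],1],[[0,-0.001,-0.02],[0,0,0],1],[[0,-0.001,-0.03],[0,0,0],1],[[0,-0.001,-0.03],[0,0,0],1]]'

```text
time: 14.78
tool_pos: [0.5746, -0.0664, 0.1048]
tool_rot: [-1.77, -0.001, 0.065]
contact_force: [0.7, -1.5, 0.3]
gripper_width: 0.0118
```

```bash
python3 p.py
```

```text
corner [0.5703 0.0002 0.1232] short [0.5703 0.0002 0.0632] [-89.9921  -0.0714   3.7273] F [ 0.6566 -1.5494  0.3215] M [ 0.2542  0.1573 -0.0915] 14.775
```

Emit:
move_arm --targets '[[[0,0,-0.008],[0,0,0],1],[[0,0,-0.015],[0,0,0],1],[[0,0,-0.015],[0,0,0],1]]'

```text
time: 15.15
tool_pos: [0.575, -0.0672, 0.1036]
tool_rot: [-1.771, -0.002, 0.065]
contact_force: [-2.3, -2.2, 6.6]
gripper_width: 0.0117
```

```bash
python3 p.py
```

```text
corner [ 0.5706 -0.0007  0.1219] short [ 0.5708 -0.0007  0.0619] [-90.0522  -0.1386   3.704 ] F [-2.2765 -2.2026  6.5589] M [-0.246   0.4981  0.0374] 15.15
```

```bash
cat > chk.py <<'E'
from exp import *
o=status.observe(); S=np.array([.5702,.0])
s=get('side');t=get('top')
import sys
for n,d in(('s',s),('t',t)):
    w=cloud(d); r=w[...,:2]-S; 
    m=(np.hypot(r[...,0],r[...,1])<.19)&(w[...,2]>.09)&(w[...,2]<.145)&(np.hypot(r[...,0],r[...,1])>.1)&(r[...,1]<0)
    hsv=cv2.cvtColor(d['image'],cv2.COLOR_BGR2HSV); m&=(hsv[...,2]>70)&(hsv[...,1]<60)
    q=w[m]; print(n,m.sum())
    if len(q)>10:
        rr=np.hypot(q[:,0]-S[0],q[:,1]-S[1]); f=np.polyfit(rr,q[:,2],1); print('zfit at .1,.17',np.polyval(f,[.1,.17]),'rmax',rr.max())
        l=cv2.fitLine(q[:,:2].astype(np.float32),cv2.DIST_HUBER,0,.001,.001).ravel(); a=np.degrees(np.arctan2(l[1],l[0])); print('dir',a, 'rad cw from start', np.radians((-86.35-a+90)%180-90))
    cv2.imwrite(f'pics/{sys.argv[1]}_{n}.png',cv2.resize(d['image'][140:280,270:470],None,fx=4,fy=4,interpolation=cv2.INTER_CUBIC))
E
python3 chk.py c7
```

```text
s 166
zfit at .1,.17 [0.1261 0.1223] rmax 0.1705679684900876
dir -85.80408 rad cw from start -0.009528125
t 74
zfit at .1,.17 [0.1251 0.1247] rmax 0.1702430798927682
dir -81.95995 rad cw from start -0.07662074
```

View pics/c7_s.png

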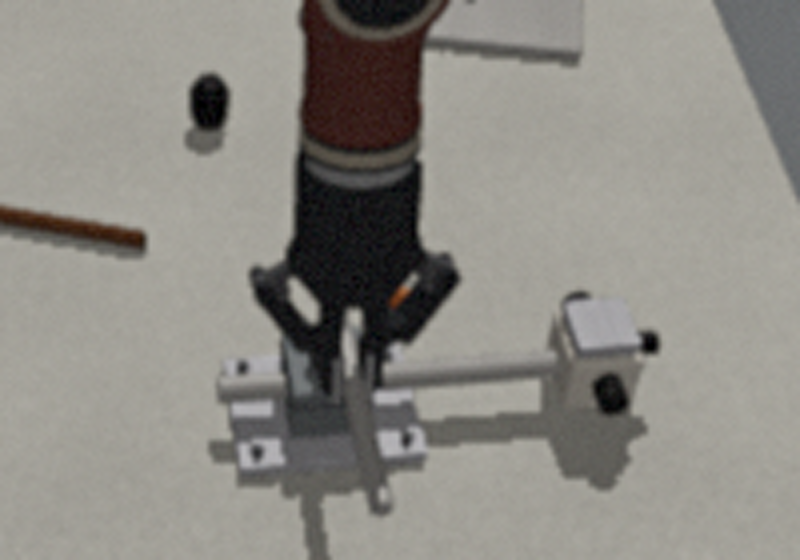

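The side crop shows the long arm level, from the gripper (350,320) to its tip (380,500). The short arm is behind the fingers. Heights fit a seated key (tip est. 62 mm, contact on the floor at about 9 N). Now work out the arc about the screw axis.

```bash
cat > arc.py <<'E'
import numpy as np,sys
r=np.array([.0045,-.0667]); 
def pos(th): c,s=np.cos(th),np.sin(th); return np.array([r[0]*c+r[1]*s,-r[0]*s+r[1]*c])
a,b,st=map(float,sys.argv[1:])
th=a
while th<b-1e-6:
    th+=st; d=(pos(th)-pos(a))/.15; print('%.2f'%th,'[[%.3f, %.3f, 0], [0, 0, %.4f], 1]'%(d[0],d[1],-(th-a)/np.pi))
E
python3 arc.py 0 .2 .025
cat > tq.py <<'E'
from exp import *
o=status.observe(); S=np.array([.5705,-.0005,.07]); p=np.array(o['tool_pos']); F=np.array(o['contact_force']);M=np.array(o['moment'])
r=p-S; print('t',o['time'],'ang',np.arctan2(r[1],r[0])-np.arctan2(-.0667,.0045),'yaw',o['tool_rot'][2],'rad',np.hypot(r[0],r[1]),'z',p[2],'F',F,'M',M,'rxF',np.cross(r,F)[2],'Tz',M[2]+np.cross(r,F)[2],'w',o['gripper_width'],'roll',np.degrees(o['tool_rot'][0]))
E
python3 tq.py
```

```text
0.03 [[-0.011, -0.001, 0], [0, 0, -0.0080], 1]
0.05 [[-0.022, -0.001, 0], [0, 0, -0.0159], 1]
0.08 [[-0.033, -0.001, 0], [0, 0, -0.0239], 1]
0.10 [[-0.045, -0.001, 0], [0, 0, -0.0318], 1]
0.12 [[-0.056, -0.000, 0], [0, 0, -0.0398], 1]
0.15 [[-0.067, 0.001, 0], [0, 0, -0.0477], 1]
0.17 [[-0.078, 0.002, 0], [0, 0, -0.0557], 1]
0.20 [[-0.089, 0.003, 0], [0, 0, -0.0637], 1]
t 15.25 ang 0.00015787481378093382 yaw 0.06467827332417464 rad 0.06683986736595414 z 0.10364539087554314 F [-2.167  -3.2095  6.4411] M [-0.199   0.5093  0.0437] rxF -0.15898491477104504 Tz -0.11525636529817226 w 0.011819428283631134 roll -101.4497519822017
```

Emit:
move_arm --targets '[[[0,0,0],[0,0,0],1],[[0,0,0],[0,0,0],1],[[0,0,0],[0,0,0],1],[[-0.011,-0.001,0],[0,0,-0.008],1],[[-0.022,-0.001,0],[0,0,-0.016],1],[[-0.033,-0.001,0],[0,0,-0.024],1],[[-0.045,-0.001,0],[0,0,-0.032],1],[[-0.045,-0.001,0],[0,0,-0.032],1]]' --grip_force 120

```text
time: 16.25
tool_pos: [0.5681, -0.0657, 0.1028]
tool_rot: [-1.769, -0.002, -0.033]
contact_force: [-0.6, -2.1, 0.1]
gripper_width: 0.0116
```

```bash
python3 tq.py; python3 p.py; python3 arc.py .1 .3 .025
```

```text
t 16.25 ang -0.10352805698808165 yaw -0.03334959373475632 rad 0.06525702877542479 z 0.10279352281839785 F [-0.5901 -2.078   0.1189] M [0.596  0.7956 0.4446] rxF -0.03358193950457827 Tz 0.4110246573206961 w 0.011591448252132673 roll -101.34242907590455
corner [0.5703 0.0009 0.1212] short [0.5704 0.001  0.0612] [-89.9424  -0.1016  -1.9108] F [-0.5901 -2.078   0.1189] M [0.596  0.7956 0.4446] 16.25
0.12 [[-0.011, 0.001, 0], [0, 0, -0.0080], 1]
0.15 [[-0.022, 0.001, 0], [0, 0, -0.0159], 1]
0.17 [[-0.033, 0.002, 0], [0, 0, -0.0239], 1]
0.20 [[-0.044, 0.004, 0], [0, 0, -0.0318], 1]
0.22 [[-0.055, 0.005, 0], [0, 0, -0.0398], 1]
0.25 [[-0.066, 0.007, 0], [0, 0, -0.0477], 1]
0.27 [[-0.077, 0.009, 0], [0, 0, -0.0557], 1]
0.30 [[-0.088, 0.012, 0], [0, 0, -0.0637], 1]
```

Emit:
move_arm --targets '[[[-0.011,0.001,0],[0,0,-0.008],1],[[-0.022,0.001,0],[0,0,-0.016],1],[[-0.033,0.002,0],[0,0,-0.024],1],[[-0.044,0.004,0],[0,0,-0.032],1],[[-0.044,0.004,0],[0,0,-0.032],1]]'

```text
time: 16.88
tool_pos: [0.5636, -0.0647, 0.1026]
tool_rot: [-1.768, -0.006, -0.135]
contact_force: [6.0, -0.3, -1.9]
gripper_width: 0.0109
```

```bash
python3 tq.py; python3 p.py; python3 arc.py .2 .4 .05
```

```text
t 16.875 ang -0.17392132353589473 yaw -0.13495631529825225 rad 0.06461171475831852 z 0.10258909420631356 F [ 5.9746 -0.2566 -1.9447] M [ 0.1297 -1.3642  0.9915] rxF 0.38560130143979987 Tz 1.377146659140697 w 0.010939040765497163 roll -101.27947681602329
corner [0.5725 0.0013 0.1211] short [0.5729 0.0014 0.0611] [-89.8795  -0.3602  -7.7324] F [ 5.9746 -0.2566 -1.9447] M [ 0.1297 -1.3642  0.9915] 16.875
0.25 [[-0.022, 0.003, 0], [0, 0, -0.0159], 1]
0.30 [[-0.044, 0.008, 0], [0, 0, -0.0318], 1]
0.35 [[-0.065, 0.014, 0], [0, 0, -0.0477], 1]
0.40 [[-0.087, 0.021, 0], [0, 0, -0.0637], 1]
```

Emit:
move_arm --targets '[[[-0.011,0.001,-0.002],[0,0,-0.008],1],[[-0.022,0.003,-0.004],[0,0,-0.016],1],[[-0.033,0.005,-0.004],[0,0,-0.024],1],[[-0.044,0.008,-0.004],[0,0,-0.032],1],[[-0.055,0.011,-0.004],[0,0,-0.04],1],[[-0.055,0.011,-0.004],[0,0,-0.04],1]]'

```text
time: 17.62
tool_pos: [0.5554, -0.0636, 0.1023]
tool_rot: [-1.767, -0.007, -0.261]
contact_force: [4.8, -0.9, 0.2]
gripper_width: 0.0116
```

```bash
python3 tq.py; python3 chk.py c8
```

```text
t 17.625 ang -0.3017949762221026 yaw -0.2609495152264798 rad 0.06486337887467826 z 0.1023456884161231 F [ 4.8102 -0.8522  0.1537] M [-0.0402 -1.298   1.0712] rxF 0.3163129193646328 Tz 1.3874959506078006 w 0.011585997483666987 roll -101.26935537550278
s 162
zfit at .1,.17 [0.1245 0.1194] rmax 0.17254942799448297
dir 78.03806 rad cw from start 0.2724797
t 77
zfit at .1,.17 [0.1238 0.1232] rmax 0.16744035304675506
dir 76.83717 rad cw from start 0.29343933
```

View pics/c8_s.png

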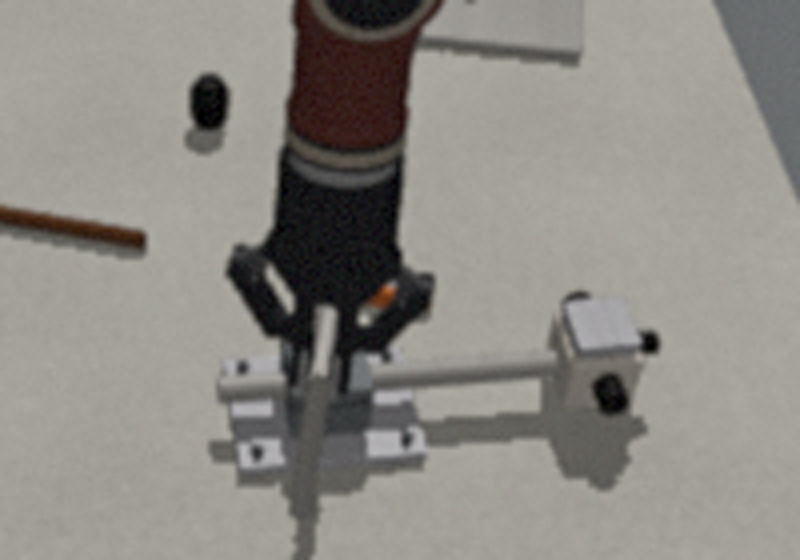

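View pics/c8_t.png

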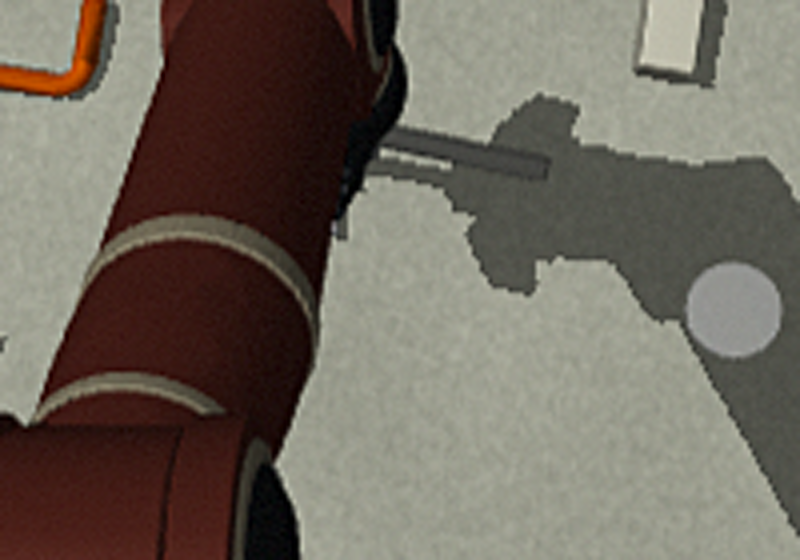

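The side crop shows the lever swung to (310,440), still level. The top crop shows the tip at (548,165). Torque plateau 1.39 (reading), steady, so the screw is turning. Continue.

```bash
python3 arc.py .325 .525 .025
```

```text
0.35 [[-0.011, 0.003, 0], [0, 0, -0.0080], 1]
0.38 [[-0.021, 0.006, 0], [0, 0, -0.0159], 1]
0.40 [[-0.032, 0.010, 0], [0, 0, -0.0239], 1]
0.43 [[-0.042, 0.013, 0], [0, 0, -0.0318], 1]
0.45 [[-0.053, 0.018, 0], [0, 0, -0.0398], 1]
0.48 [[-0.063, 0.022, 0], [0, 0, -0.0477], 1]
0.50 [[-0.073, 0.026, 0], [0, 0, -0.0557], 1]
0.53 [[-0.083, 0.031, 0], [0, 0, -0.0637], 1]
```

Emit:
move_arm --targets '[[[-0.011,0.003,0],[0,0,-0.008],1],[[-0.021,0.006,0],[0,0,-0.016],1],[[-0.032,0.01,0],[0,0,-0.024],1],[[-0.042,0.013,0],[0,0,-0.032],1],[[-0.053,0.018,0],[0,0,-0.04],1],[[-0.063,0.022,0],[0,0,-0.048],1],[[-0.073,0.026,0],[0,0,-0.056],1],[[-0.083,0.031,0],[0,0,-0.064],1],[[-0.083,0.031,0],[0,0,-0.064],1]]'

```text
time: 18.85
tool_pos: [0.5428, -0.0593, 0.1023]
tool_rot: [-1.767, -0.006, -0.462]
contact_force: [4.4, -2.5, -0.3]
gripper_width: 0.0116
```

```bash
python3 tq.py; python3 chk.py c9;python3 arc.py .525 .825 .025
```

```text
t 18.85 ang -0.5071556601852898 yaw -0.46234811350950844 rad 0.06503294297839529 z 0.10227381748043654 F [ 4.3524 -2.4809 -0.2886] M [-0.1721 -1.3234  1.0544] rxF 0.32480775296245484 Tz 1.3792168668709186 w 0.011624632983546358 roll -101.24771731215598
s 171
zfit at .1,.17 [0.1248 0.119 ] rmax 0.17224100235612427
dir 65.602234 rad cw from start 0.48952577
t 79
zfit at .1,.17 [0.1236 0.1225] rmax 0.1671168279287197
dir 63.8782 rad cw from start 0.519616
0.55 [[-0.010, 0.005, 0], [0, 0, -0.0080], 1]
0.58 [[-0.020, 0.010, 0], [0, 0, -0.0159], 1]
0.60 [[-0.029, 0.016, 0], [0, 0, -0.0239], 1]
0.63 [[-0.039, 0.022, 0], [0, 0, -0.0318], 1]
0.65 [[-0.048, 0.028, 0], [0, 0, -0.0398], 1]
0.68 [[-0.058, 0.034, 0], [0, 0, -0.0477], 1]
0.70 [[-0.067, 0.040, 0], [0, 0, -0.0557], 1]
0.73 [[-0.076, 0.047, 0], [0, 0, -0.0637], 1]
0.75 [[-0.084, 0.054, 0], [0, 0, -0.0716], 1]
0.78 [[-0.093, 0.061, 0], [0, 0, -0.0796], 1]
0.80 [[-0.101, 0.068, 0], [0, 0, -0.0875], 1]
0.83 [[-0.109, 0.076, 0], [0, 0, -0.0955], 1]
```

Emit:
move_arm --targets '[[[-0.01,0.005,0],[0,0,-0.008],1],[[-0.02,0.01,0],[0,0,-0.016],1],[[-0.029,0.016,0],[0,0,-0.024],1],[[-0.029,0.016,0],[0,0,-0.024],1]]'

```text
time: 19.45
tool_pos: [0.5384, -0.0572, 0.1023]
tool_rot: [-1.767, -0.006, -0.538]
contact_force: [4.3, -2.7, -0.6]
gripper_width: 0.011
```

```bash
python3 tq.py;python3 arc.py .6 .8 .0125
```

```text
t 19.45 ang -0.5834709832461729 yaw -0.5377784554539831 rad 0.06513486034098413 z 0.10227530640872774 F [ 4.276  -2.7087 -0.5627] M [-0.2798 -1.3577  1.0201] rxF 0.3293101284844404 Tz 1.3493754329678527 w 0.010960448548742759 roll -101.2449163631668
0.61 [[-0.005, 0.003, 0], [0, 0, -0.0040], 1]
0.62 [[-0.010, 0.006, 0], [0, 0, -0.0080], 1]
0.64 [[-0.014, 0.009, 0], [0, 0, -0.0119], 1]
0.65 [[-0.019, 0.012, 0], [0, 0, -0.0159], 1]
0.66 [[-0.024, 0.015, 0], [0, 0, -0.0199], 1]
0.67 [[-0.028, 0.018, 0], [0, 0, -0.0239], 1]
0.69 [[-0.033, 0.021, 0], [0, 0, -0.0279], 1]
0.70 [[-0.037, 0.025, 0], [0, 0, -0.0318], 1]
0.71 [[-0.042, 0.028, 0], [0, 0, -0.0358], 1]
0.72 [[-0.046, 0.031, 0], [0, 0, -0.0398], 1]
0.74 [[-0.050, 0.035, 0], [0, 0, -0.0438], 1]
0.75 [[-0.055, 0.038, 0], [0, 0, -0.0477], 1]
0.76 [[-0.059, 0.042, 0], [0, 0, -0.0517], 1]
0.77 [[-0.063, 0.045, 0], [0, 0, -0.0557], 1]
0.79 [[-0.068, 0.049, 0], [0, 0, -0.0597], 1]
0.80 [[-0.072, 0.053, 0], [0, 0, -0.0637], 1]
```

Emit:
move_arm --targets '[[[-0.01,0.006,0],[0,0,-0.008],1],[[-0.014,0.009,0],[0,0,-0.012],1],[[-0.019,0.012,0],[0,0,-0.016],1],[[-0.019,0.012,0],[0,0,-0.016],1]]'

```text
time: 19.95
tool_pos: [0.5355, -0.0555, 0.1023]
tool_rot: [-1.767, -0.006, -0.588]
contact_force: [4.5, -2.1, 0.2]
gripper_width: 0.0118
```

```bash
python3 tq.py;python3 arc.py .65 .8 .0125
```

```text
t 19.95 ang -0.6346037955134178 yaw -0.58794473003146 rad 0.06522212344399116 z 0.10227193584635633 F [ 4.4518 -2.0514  0.215 ] M [-0.2483 -1.3656  1.0147] rxF 0.3167716124683742 Tz 1.3314563998955 w 0.011826829741436593 roll -101.24134977360822
0.66 [[-0.005, 0.003, 0], [0, 0, -0.0040], 1]
0.67 [[-0.009, 0.006, 0], [0, 0, -0.0080], 1]
0.69 [[-0.014, 0.009, 0], [0, 0, -0.0119], 1]
0.70 [[-0.018, 0.013, 0], [0, 0, -0.0159], 1]
0.71 [[-0.023, 0.016, 0], [0, 0, -0.0199], 1]
0.72 [[-0.027, 0.019, 0], [0, 0, -0.0239], 1]
0.74 [[-0.032, 0.023, 0], [0, 0, -0.0279], 1]
0.75 [[-0.036, 0.026, 0], [0, 0, -0.0318], 1]
0.76 [[-0.040, 0.030, 0], [0, 0, -0.0358], 1]
0.77 [[-0.044, 0.033, 0], [0, 0, -0.0398], 1]
0.79 [[-0.049, 0.037, 0], [0, 0, -0.0438], 1]
0.80 [[-0.053, 0.041, 0], [0, 0, -0.0477], 1]
```

Still on the plateau. Small steps.

Emit:
move_arm --targets '[[[-0.005,0.003,0],[0,0,-0.004],1],[[-0.009,0.006,0],[0,0,-0.008],1],[[-0.009,0.006,0],[0,0,-0.008],1]]'

```text
time: 20.32
tool_pos: [0.5341, -0.0546, 0.1023]
tool_rot: [-1.767, -0.006, -0.613]
contact_force: [4.9, -2.4, 0.4]
gripper_width: 0.0112
```

```bash
python3 tq.py
```

```text
t 20.325 ang -0.6597481528373799 yaw -0.6131121313790633 rad 0.065228256585291 z 0.10226123514925206 F [ 4.9252 -2.3857  0.3849] M [-0.3535 -1.3744  1.0625] rxF 0.3534077584515008 Tz 1.4159395670317005 w 0.01117376837553981 roll -101.23788258926211
```

Emit:
move_arm --targets '[[[-0.005,0.003,0],[0,0,-0.004],1],[[-0.005,0.003,0],[0,0,-0.004],1]]'

```text
time: 20.58
tool_pos: [0.5334, -0.0542, 0.1022]
tool_rot: [-1.767, -0.006, -0.626]
contact_force: [5.4, -2.5, -0.7]
gripper_width: 0.0111
```

```bash
python3 tq.py; python3 chk.py c10
```

```text
t 20.575 ang -0.6725243532284335 yaw -0.6256527051205603 rad 0.06525554221971315 z 0.10224401525201222 F [ 5.3881 -2.507  -0.673 ] M [-0.3052 -1.3239  1.0511] rxF 0.38223502708187096 Tz 1.4333728064276756 w 0.011134162402510094 roll -101.23048749982226
s 177
zfit at .1,.17 [0.1236 0.1188] rmax 0.17223906480082715
dir 56.533234 rad cw from start 0.6478097
t 142
zfit at .1,.17 [0.1248 0.1203] rmax 0.16981341790949736
dir 58.6507 rad cw from start 0.61085296
```

Emit:
move_arm --targets '[[[-0.005,0.003,0],[0,0,-0.004],1],[[-0.005,0.003,0],[0,0,-0.004],1]]'

```text
time: 20.92
tool_pos: [0.5327, -0.0537, 0.1022]
tool_rot: [-1.767, -0.006, -0.638]
contact_force: [4.5, -3.2, -0.6]
gripper_width: 0.0116
```

```bash
python3 tq.py
```

```text
t 20.925 ang -0.6859062505404843 yaw -0.6382030195002988 rad 0.06527248287885615 z 0.10223737840815589 F [ 4.5083 -3.2247 -0.5725] M [-0.3032 -1.3896  1.0761] rxF 0.3617971674337057 Tz 1.4379244613822373 w 0.011641918067148212 roll -101.22184338006402
```

Emit:
move_arm --targets '[[[-0.005,0.003,0],[0,0,-0.004],1],[[-0.005,0.003,0],[0,0,-0.004],1]]'

```text
time: 21.18
tool_pos: [0.532, -0.0532, 0.1022]
tool_rot: [-1.767, -0.006, -0.651]
contact_force: [5.1, -3.1, 0.0]
gripper_width: 0.0114
```

```bash
python3 tq.py
```

```text
t 21.175 ang -0.6985829571389395 yaw -0.650788063658905 rad 0.0653023300321185 z 0.10222050280224143 F [ 5.1202 -3.0677  0.0498] M [-0.2906 -1.3659  1.0437] rxF 0.38815160244370484 Tz 1.4318774352362957 w 0.011370430615084505 roll -101.21555278668698
```

Emit:
move_arm --targets '[[[-0.005,0.003,0],[0,0,-0.004],1],[[-0.005,0.003,0],[0,0,-0.004],1]]'

```text
time: 21.42
tool_pos: [0.5313, -0.0528, 0.1022]
tool_rot: [-1.766, -0.006, -0.663]
contact_force: [5.0, -1.4, 0.2]
gripper_width: 0.0111
```

```bash
python3 tq.py
```

```text
t 21.425 ang -0.7111950963688243 yaw -0.6633718253734817 rad 0.06532980208219703 z 0.10221518027842666 F [ 4.996  -1.3541  0.1739] M [-0.2986 -1.3988  1.0231] rxF 0.31414916395911474 Tz 1.3372600396716696 w 0.011075980767119296 roll -101.20411931700333
```

Emit:
move_arm --targets '[[[-0.004,0.004,0],[0,0,-0.004],1],[[-0.004,0.004,0],[0,0,-0.004],1]]'

```text
time: 21.68
tool_pos: [0.5306, -0.0522, 0.1022]
tool_rot: [-1.767, -0.006, -0.676]
contact_force: [5.9, -2.0, -1.3]
gripper_width: 0.0111
```

```bash
python3 tq.py; python3 chk.py c11
```

```text
t 21.675 ang -0.7243175998465434 yaw -0.6759802734562059 rad 0.0653337468448186 z 0.10221589552800095 F [ 5.9459 -2.0211 -1.2542] M [-0.3479 -1.4032  1.0331] rxF 0.3882546388341458 Tz 1.4213068014286034 w 0.01106695390767037 roll -101.21444221026705
s 178
zfit at .1,.17 [0.1238 0.1185] rmax 0.1724848773231507
dir 53.49288 rad cw from start 0.700874
t 162
zfit at .1,.17 [0.1238 0.1203] rmax 0.17091938894120517
dir 56.282448 rad cw from start 0.6521868
```

View pics/c11_t.png

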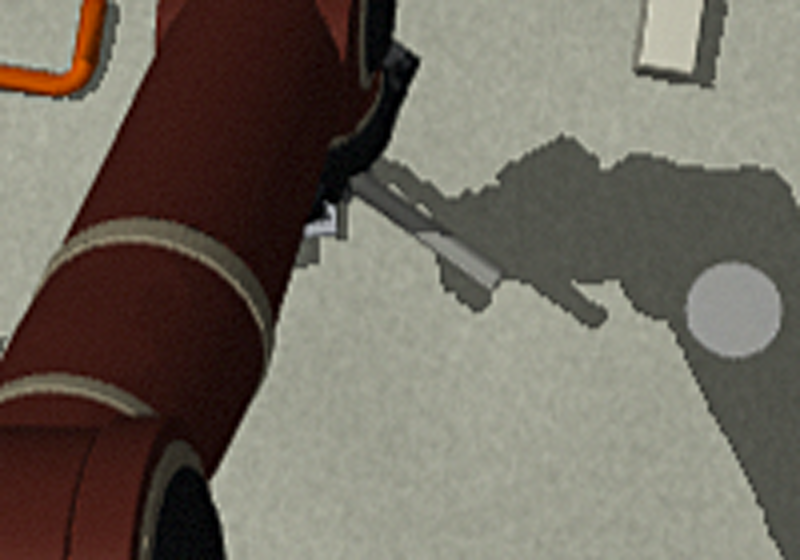

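```bash
python3 - <<'E'
from exp import *
t=get('top');s=get('side')
crop=s['image'][190:300,310:390]; cv2.imwrite('pics/c12.png',cv2.resize(crop,None,fx=6,fy=5,interpolation=cv2.INTER_CUBIC))
S=np.array([.5706,.0005])
for z in(.115,.122):
  p=plane(t,393.2,210.3,z); r=p[:2]-S; print(p,np.hypot(*r),'cw',-(np.degrees(np.arctan2(r[1],r[0]))+86.35)*np.pi/180)
# surface points of the long arm from the top cloud, both edges
w=cloud(t); r=w[...,:2]-S; d=np.hypot(r[...,0],r[...,1])
m=(w[...,2]>.105)&(w[...,2]<.14)&(d>.09)&(d<.18)&(r[...,1]<0)&(r[...,0]<0)
a=np.arctan2(r[...,1],r[...,0])[m]+np.pi/2+np.radians(-3.65)
q=w[m]; dd=d[m]
for lo in np.arange(.09,.17,.01):
    k=(dd>lo)&(dd<lo+.01)
    if k.sum()>3: print(lo,k.sum(),'cw',-a[k].mean(),(-a[k].min(),-a[k].max()),'z',q[k,2].mean(), 'half w mm',(a[k].max()-a[k].min())*lo*500)
E
```

```text
[ 0.4689 -0.1359  0.115 ] 0.17014861464640496 cw 0.7041114664640951
[ 0.4683 -0.1349  0.122 ] 0.16971008793963355 cw 0.7105191950300654
0.09 29 cw 0.6992655470939941 (np.float64(0.763949680023388), np.float64(0.6121617806008874)) z 0.12386058570139626 half w mm 6.830455474012527
0.09999999999999999 28 cw 0.6985670598337259 (np.float64(0.7558690276737869), np.float64(0.6232354655299233)) z 0.12467457276085278 half w mm 6.631678107193183
0.10999999999999999 30 cw 0.6958205928903041 (np.float64(0.7518418637776669), np.float64(0.6283795997222503)) z 0.12301642627127515 half w mm 6.790424523047912
0.11999999999999998 28 cw 0.6952932128068243 (np.float64(0.7448387639630343), np.float64(0.6339116609906008)) z 0.12298903763359097 half w mm 6.655626178346007
0.12999999999999998 29 cw 0.695957425171208 (np.float64(0.7392791900302997), np.float64(0.634574151241567)) z 0.1220090027495979 half w mm 6.805827521267626
0.13999999999999996 29 cw 0.6923988880702958 (np.float64(0.7390220079075771), np.float64(0.6370167147692882)) z 0.12219154148689462 half w mm 7.140370519680219
0.14999999999999997 29 cw 0.6912001784219882 (np.float64(0.7349348503859336), np.float64(0.6422580900571289)) z 0.12082768348353118 half w mm 6.950757024660358
0.15999999999999998 28 cw 0.6936304982746897 (np.float64(0.7296055097023304), np.float64(0.6535882198959775)) z 0.12155205603267857 half w mm 6.0813831845082325
```

The top crop shows the lever pointing to (497,280), with the tip 170 mm from the axis as it should be. By hand-travel reckoning the screw is near 0.60. Continue in small steps, watching for the torque rise.

Emit:
move_arm --targets '[[[-0.004,0.003,0],[0,0,-0.004],1],[[-0.004,0.003,0],[0,0,-0.004],1],[[-0.004,0.003,0],[0,0,-0.004],1]]'

```text
time: 22.25
tool_pos: [0.5299, -0.0517, 0.1022]
tool_rot: [-1.766, -0.006, -0.688]
contact_force: [5.0, -1.6, -0.3]
gripper_width: 0.0112
```

```bash
python3 tq.py
```

```text
t 22.25 ang -0.7368493087129677 yaw -0.6884764981009219 rad 0.06535612750637096 z 0.10218020037083203 F [ 5.0374 -1.5612 -0.3385] M [-0.3913 -1.38    1.027 ] rxF 0.3214828293059968 Tz 1.3484376186534308 w 0.011205682685148592 roll -101.21180079862569
```

Emit:
move_arm --targets '[[[-0.004,0.004,0],[0,0,-0.004],1],[[-0.004,0.004,0],[0,0,-0.004],1],[[-0.004,0.004,0],[0,0,-0.004],1]]'

```text
time: 22.62
tool_pos: [0.5293, -0.0512, 0.1022]
tool_rot: [-1.767, -0.006, -0.701]
contact_force: [5.0, -2.5, 0.1]
gripper_width: 0.0116
```

```bash
python3 tq.py
```

```text
t 22.625 ang -0.7494205105730514 yaw -0.7009919970339069 rad 0.06533008674585328 z 0.10221083006456491 F [ 4.9551 -2.4564  0.1188] M [-0.3692 -1.4004  1.0469] rxF 0.35245797510745114 Tz 1.3993980911855055 w 0.011635817564821873 roll -101.21565175216026
```

```bash
cat > ka.py <<'E'
from exp import *
S=np.array([.5706,.0005])
def ka(t):
    w=cloud(t); r=w[...,:2]-S; d=np.hypot(r[...,0],r[...,1])
    m=(w[...,2]>.105)&(w[...,2]<.14)&(d>.12)&(d<.18)&(r[...,1]<0)&(r[...,0]<.02)
    a=np.arctan2(r[...,1],r[...,0])[m]+np.pi/2-np.radians(3.65)
    q=w[m]; l=cv2.fitLine(q[:,:2].astype(np.float32),cv2.DIST_HUBER,0,.001,.001).ravel()
    return -a.mean(), m.sum()
if __name__=='__main__':
    print(ka(get('top')),ka(get('top')))
E
python3 ka.py; python3 chk.py c13
```

```text
(np.float64(0.7197027349090565), np.int64(148)) (np.float64(0.7197934189966237), np.int64(149))
s 177
zfit at .1,.17 [0.1239 0.1186] rmax 0.17201267369927092
dir 53.02739 rad cw from start 0.70899844
t 168
zfit at .1,.17 [0.1243 0.1201] rmax 0.17118499601187978
dir 52.60246 rad cw from start 0.7164148
```

View pics/c13_s.png

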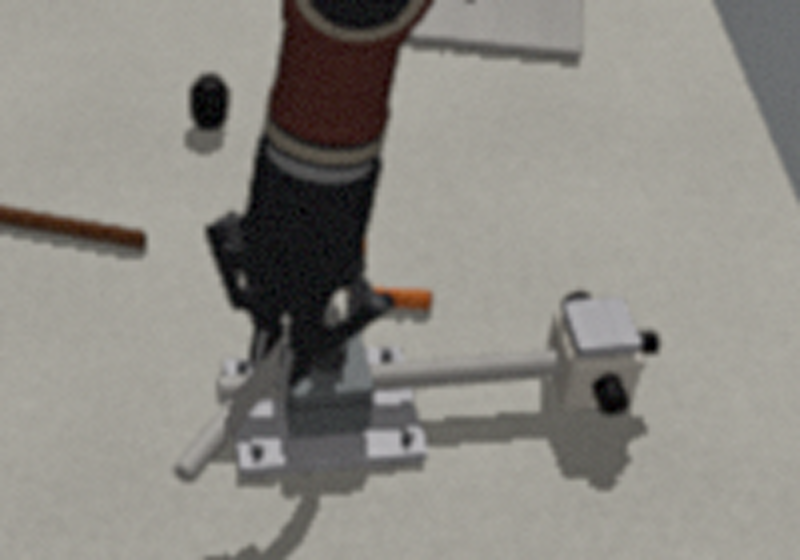

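The side crop shows the lever at (240,400) to tip (187,470). The cameras put the key at about 0.715 rad, so it follows the hand (play and contact softness account for the rest). No torque rise yet, so I go on in small steps with torque as the criterion.

Emit:
move_arm --targets '[[[-0.004,0.004,0],[0,0,-0.004],1],[[-0.004,0.004,0],[0,0,-0.004],1]]'

```text
time: 23.08
tool_pos: [0.5288, -0.0509, 0.1022]
tool_rot: [-1.767, -0.006, -0.713]
contact_force: [5.3, -2.7, -0.7]
gripper_width: 0.0112
```

```bash
python3 tq.py; python3 ka.py
```

```text
t 23.075 ang -0.7589698271598826 yaw -0.7129634142060581 rad 0.06538893268919535 z 0.10221540616753477 F [ 5.3163 -2.6548 -0.743 ] M [-0.4676 -1.4016  1.2891] rxF 0.37846439720595393 Tz 1.6676052896424514 w 0.011229803825392027 roll -101.22939175633002
(np.float64(0.7272432131123414), np.int64(147)) (np.float64(0.7270274850769637), np.int64(147))
```

Emit:
move_arm --targets '[[[-0.004,0.004,0],[0,0,-0.004],1],[[-0.004,0.004,0],[0,0,-0.004],1]]'

```text
time: 23.42
tool_pos: [0.5284, -0.0505, 0.1022]
tool_rot: [-1.767, -0.007, -0.724]
contact_force: [5.5, -2.8, -1.5]
gripper_width: 0.0114
```

```bash
python3 tq.py; python3 ka.py
```

```text
t 23.425 ang -0.766842640743896 yaw -0.7244936039773218 rad 0.0653482323822396 z 0.10223778534808789 F [ 5.4557 -2.7861 -1.5368] M [-0.5971 -1.4691  1.4102] rxF 0.39001981105953076 Tz 1.8001716593154264 w 0.011432673132980922 roll -101.23279280366053
(np.float64(0.7343516493583727), np.int64(148)) (np.float64(0.7341622850683226), np.int64(149))
```

The stop has been met: torque up by 0.27, then 0.4. One more small step, then relieve the twist and release.

Emit:
move_arm --targets '[[[-0.004,0.004,0],[0,0,-0.004],1],[[-0.004,0.004,0],[0,0,-0.004],1]]'

```text
time: 23.78
tool_pos: [0.528, -0.0502, 0.1023]
tool_rot: [-1.767, -0.007, -0.736]
contact_force: [4.6, -3.8, -0.9]
gripper_width: 0.0112
```

```bash
python3 tq.py; python3 ka.py
```

```text
t 23.775 ang -0.7744593495917289 yaw -0.7361122206713848 rad 0.06535182405586884 z 0.1022876786864638 F [ 4.6376 -3.8389 -0.9441] M [-0.6998 -1.5123  1.5802] rxF 0.39339040344901116 Tz 1.9735867035310317 w 0.011156434415311407 roll -101.2387309137686
(np.float64(0.7419956395386135), np.int64(149)) (np.float64(0.7415535412665393), np.int64(149))
```

Emit:
move_arm --targets '[[[0.005,-0.005,0],[0,0,0.005],1],[[0.01,-0.01,0],[0,0,0.01],1],[[0.016,-0.015,0],[0,0,0.016],1],[[0.016,-0.015,0],[0,0,0.016],1]]'

```text
time: 24.38
tool_pos: [0.5296, -0.0515, 0.1022]
tool_rot: [-1.767, -0.005, -0.69]
contact_force: [4.8, -1.8, -0.3]
gripper_width: 0.0112
```

```bash
python3 tq.py; python3 ka.py
```

```text
t 24.375 ang -0.7435555761857782 yaw -0.6895186382943097 rad 0.0653833199566943 z 0.10218749064896274 F [ 4.826  -1.8308 -0.3275] M [-0.3335 -1.4988  0.8912] rxF 0.32101918750391234 Tz 1.2122379704475401 w 0.011249689152532126 roll -101.21309840384897
(np.float64(0.7135343007693115), np.int64(147)) (np.float64(0.7134320078362472), np.int64(146))
```

Emit:
move_arm --targets '[[[0.005,-0.005,0],[0,0,0.005],1],[[0.01,-0.01,0],[0,0,0.01],1],[[0.016,-0.013,0],[0,0,0.016],1],[[0.019,-0.015,0],[0,0,0.019],1],[[0.019,-0.015,0],[0,0,0.019],1]]'

```text
time: 25.1
tool_pos: [0.5309, -0.0522, 0.1013]
tool_rot: [-1.767, -0.001, -0.63]
contact_force: [6.2, 2.7, -4.0]
gripper_width: 0.0115
```

```bash
python3 tq.py; python3 ka.py
```

```text
t 25.1 ang -0.7204784141405256 yaw -0.6296333516308572 rad 0.06510466941611961 z 0.10128118320897736 F [ 6.2175  2.7277 -3.9975] M [-0.6333 -1.0922  0.3834] rxF 0.21356941706430546 Tz 0.5969836191971357 w 0.011532137183398595 roll -101.25062651553122
(np.float64(0.6889900303915207), np.int64(149)) (np.float64(0.6892388266199554), np.int64(150))
```

Emit:
move_arm --targets '[[[0,0,0],[0,0,0],0.6],[[0,0,0],[0,0,0],0.4],[[0,0,0],[0,0,0],0],[[0,0,0],[0,0,0],-0.2],[[0,0,0],[0,0,0],-0.2],[[0,0,0],[0,0,0],-0.2]]' --grip_force 20

```text
time: 25.95
tool_pos: [0.5303, -0.0533, 0.1017]
tool_rot: [-1.769, -0.001, -0.629]
contact_force: [0.9, -0.7, 0.8]
gripper_width: 0.0512
```

```bash
python3 st.py; python3 ka.py; python3 chk.py c14
```

```text
25.95 [-0.258   0.6781  0.3616  1.8262 -0.0833  0.7829 -0.5257] [ 0.5303 -0.0533  0.1017] [-101.371    -0.0296  -36.0371] 0.05115684666795828
F [ 0.9241 -0.6526  0.8435] M [ 0.1609 -0.1168 -0.0056]
(np.float64(0.6321458978950838), np.int64(151)) (np.float64(0.6319884996611832), np.int64(150))
s 186
zfit at .1,.17 [0.1182 0.109 ] rmax 0.17442914366806017
dir 57.708786 rad cw from start 0.6272927
t 131
zfit at .1,.17 [0.119  0.1106] rmax 0.17258815278768663
dir 58.152653 rad cw from start 0.6195455
```

View pics/c14_s.png

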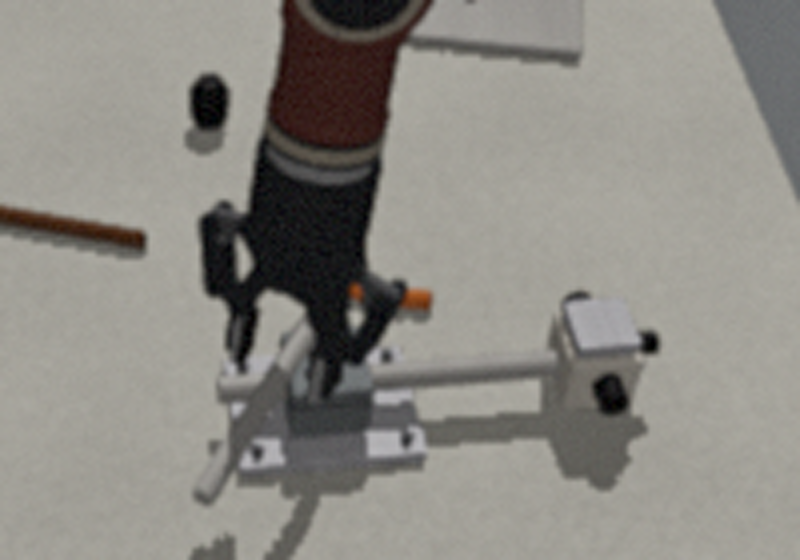

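The side crop shows the fingers open round the lever at (290,340), with the tip sagged to (207,490). The key relaxed to about 0.63 rad, mid-play, which agrees with a screw angle near 0.62. Withdraw upward.

Emit:
move_arm --targets '[[[0,0,0.15],[0,0,0],-0.2],[[0,0,0.4],[0,0,0],-0.2],[[0,0,0.7],[0,0,0],-0.2],[[0,0,1],[0,0,0],-0.2],[[0,0,1],[0,0,0],-0.2],[[0,0,1],[0,0,0],-0.2]]'

```text
time: 26.9
tool_pos: [0.5299, -0.0531, 0.2511]
tool_rot: [-1.769, 0.0, -0.629]
contact_force: [0.4, -0.1, -0.3]
gripper_width: 0.0507
```

Emit:
move_arm --targets '[[[-0.1,0.4,0.1],[0,0,0],-0.2],[[-0.2,0.8,0.2],[0,0,0],-0.2],[[-0.2,1,0.3],[0,0,0],-0.2],[[-0.2,1,0.3],[0,0,0],-0.2],[[-0.2,1,0.3],[0,0,0],-0.2]]'

```text
time: 27.52
tool_pos: [0.4998, 0.0953, 0.2954]
tool_rot: [-1.773, 0.0, -0.63]
contact_force: [-0.1, 0.1, -0.0]
gripper_width: 0.0512
```

```bash
python3 st.py; python3 ka.py; python3 chk.py c15; python3 - <<'E'
from h import *
cv2.imwrite('pics/t15.png',get('top')['image']);cv2.imwrite('pics/s15.png',get('side')['image'])
E
```

```text
27.525 [-0.5636  0.4322  0.3945  1.6239 -0.026   1.2642 -0.8107] [0.4998 0.0953 0.2954] [-101.5591    0.0134  -36.1114] 0.05119909582480726
F [-0.1407  0.1255 -0.0038] M [ 0.1445 -0.1348 -0.0225]
(np.float64(0.6322294448162461), np.int64(150)) (np.float64(0.6317130964682974), np.int64(151))
s 182
zfit at .1,.17 [0.1184 0.1087] rmax 0.1749941728301042
dir 57.08472 rad cw from start 0.6381845
t 78
zfit at .1,.17 [0.1193 0.1116] rmax 0.17072311340812904
dir 59.085308 rad cw from start 0.6032678
```

View pics/t15.png

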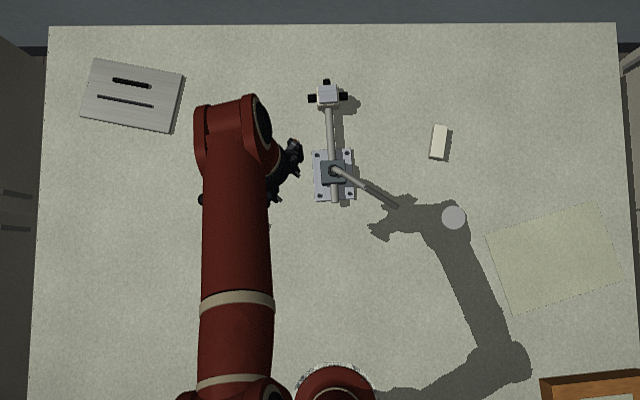

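View pics/c15_s.png

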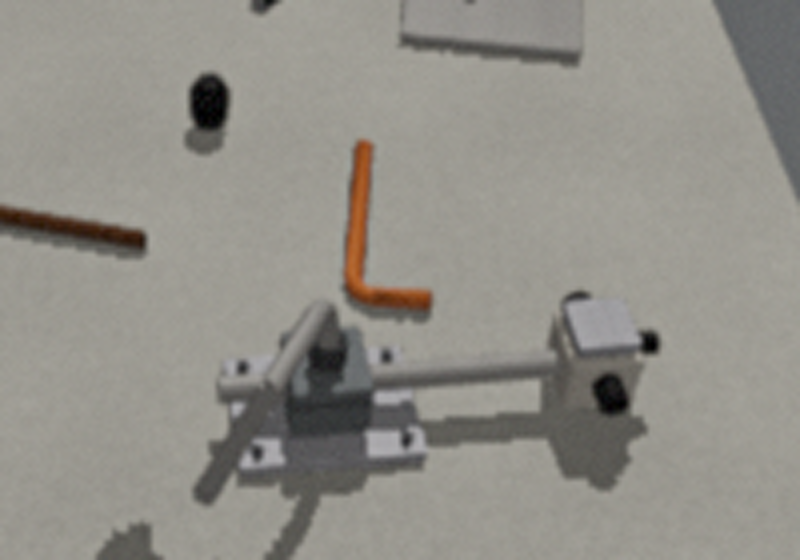

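```bash
python3 - <<'E'
from exp import *
S=np.array([.5706,.0005])
for n in('top','side'):
    d=get(n); w=cloud(d); r=w[...,:2]-S; u=np.array([np.cos(np.radians(-86.35)-.632),np.sin(np.radians(-86.35)-.632)]); a=r@u; b=r@[-u[1],u[0]]
    k=(abs(b)<.004)&(w[...,2]>.09)&(w[...,2]<.15)
    for lo in np.arange(-.02,.17,.02):
        m=k&(a>lo)&(a<lo+.02); print(n,'%.2f'%lo,m.sum(),np.median(w[m][:,2]) if m.any() else None)
    m=k&(a>.01)&(a<.165); f=np.polyfit(a[m],w[m][:,2],1); print('lean deg',np.degrees(np.arctan(f[0])),'z axis',f[1])
E
```

```text
top -0.02 5 0.11492733770737405
top 0.00 29 0.12477046171819096
top 0.02 29 0.12762359915268312
top 0.04 31 0.12663386927259285
top 0.06 30 0.1237817750112421
top 0.08 30 0.12066127192653556
top 0.10 30 0.11969881662680214
top 0.12 30 0.11620179100333634
top 0.14 32 0.1130302399450157
top 0.16 22 0.11198479122421598
lean deg -6.447374371999287 z axis 0.1309311773392872
side -0.02 0 None
side 0.00 19 0.12196404623928235
side 0.02 21 0.12683175529703963
side 0.04 21 0.12501400175317318
side 0.06 22 0.12293518607050574
side 0.08 18 0.12063971515327163
side 0.10 25 0.1173934635373255
side 0.12 23 0.11563384030349656
side 0.14 24 0.11378748916416961
side 0.16 23 0.1107202304666534
lean deg -5.544780707863219 z axis 0.1288155046544205
```

The key leans 6° (as predicted for a seated key) and its surface at the axis is at 129–131 mm (129 expected when home). The dish and slide box are at the same top pixels as before, and so is the objective in the side view. Hand in.

```bash
python3 -c "
from workcell import env
print(env.close_job())"
```

```text
the job is handed in; nothing more can be done
None
```

I lifted the steel key out, flipped it in the air, and lowered its short arm into the socket with about 10 N of contact. I then swung the long arm clockwise until the stop came up, let the key go and backed off. The job was handed in at about 28 s.

**Seating:** the key leans 5.5–6.4° and its top surface at the screw axis is 129–131 mm high. That matches a fully seated short arm (129 mm expected).

**Stop:** the measured torque stayed near 1.38 N m for the whole turn, though the screw was stated as 1.2 N m. It then rose by about 0.6 N m over the last steps, which puts the screw at about 0.61–0.62 rad. After release the key sits at 0.632 rad by the top camera's depth points.

**Other things:** the dish, slide box and objective showed no visible move in the pictures. The gripper is well clear.

**Checks that disagreed:**
- The key angle under load read about 0.74 rad. I put that down to play in the socket and give in the contacts, so the screw angle rests on the torque rise rather than a direct reading.
- A line fit over both cameras gave 0.60–0.64 rad for the released key.
- The side camera's y positions were several millimetres off the top camera's, so I relied on the top camera and the contact forces for the fit.

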